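# Load a sensor module into the inclined test dock and bolt it in

## Robot

A 7-joint arm with a two-finger parallel gripper is mounted at the origin on a cart in front of the work surface, level with it; the furniture and walls round the work are solid. World frame = base frame: x ahead of the robot, y to its left, z up, the work surface at z = 0. Lengths are in m, angles in rad, forces in N, time in s.
With the tool pointing down it reaches from about 0.35 to 0.9 m from the base axis. Payload 8.1 kg.
Tool frame: the origin (TCP) lies midway between the tips of the shut fingers; the grasp point (between the pads) lies 19 mm behind it (grip_point_offset is the distance from the TCP to the grasp point, in m); y points along the fingers, z is the direction in which the jaws open and shut, and the axes are right-handed (so a half turn about y gives the same grasp; the last joint's range is limited). The gripper opens to 92 mm and grips with 3 to 60 N. Pads are 19 mm wide; open, the fingers measure 130 mm over their backs; the gripper's body (75 mm by 190 mm) begins 47 mm behind the grasp point.
Start: joints at [1.126, 0.434, 0.025, 1.573, -0.012, 1.134, -0.075], TCP at [0.209, -0.589, 0.201] pointing down, gripper open.
Joint ranges: [-2.62, 2.62], [-0.44, 2.09], [-1.27, 1.32], [0.08, 2.57], [-1.32, 4.46], [0.12, 2], [-2.74, 2.74]. Speed limits (rad/s): [2.22, 2.22, 3.01, 3.01, 3.14, 3.14, 3.14].

## Interface

Orientations are given as [roll, pitch, yaw] about the fixed x, y, z axes, in that order (R = Rz(yaw) Ry(pitch) Rx(roll)).
In Python, from rig import read_state, camera, camera_model, finish_job, grip_point_offset gives the robot as it stands.
- The arm moves only by the tool drive_tool, never from a script. Its argument "increments" is a list of rows, each an object with "linear": the shift along the tool's x, y, z in cm, a list of three; "angular": the turn, a rotation vector about the tool's x, y, z in degrees, a list of three; "jaw": the closure, from 0 (fully open) to 1 (shut). A call has 1 to 12 rows; each row shifts and turns the pose as measured when the row begins, along the tool's axes as they then stand; what a row does not reach is not made up. A row lasts 1/8 s, in which the tool goes at most 62.5 mm and 10.7 degrees, less where a joint would pass 70% of its speed; a pose out of reach is approached as far as the arm can. A call with a gripper value outside its range is refused whole. The fingers move at their own pace and stop on an object; "force" is the grip in N (left out, the last holds). Time passes only in rows, so rows that do not move let the fingers close. It gives the time, the measured TCP pose, the force and the opening at its end, in the units of the state.
- read_state(): the state, without advancing time (a new reading comes with each control period).
- camera(name): name is "side" or "top"; returns the picture (420x560x3 uint8, red, green, blue); there is no depth.
- camera_model(name): a dict with "mtx" (3x3 intrinsics, pixels), "k1" (the pictures are not rectified: a ray, as slopes to the right and down, at radius r is drawn at 1 + k1 r^2 times it, then the intrinsics apply), "extrinsics" (4x4, takes a point from camera to world coordinates). Camera axes: x right, y up, looking along -z (the intrinsics and any distortion apply to the point x, -y, -z); pixel columns grow to the right and rows downward; lengths in m; the calibration is good to about 2 mm. A picture is of the moment at which its call begins. camera_model takes no time and is no camera call.
- finish_job(): hands the job in, once; it reports no verdict.
The state is a dict: "t": time; "joint_pos": joint angles; "qd": joint speeds; "joint_torque": joint torques, N m; "position": TCP position; "eef_rot": TCP orientation; "contact_force": force on the tool from outside, world axes, zero at the start; "moment": the same for the moment, N m; "gripper_width": finger opening in m.
Only numpy, scipy, OpenCV 4.12 (cv2) and the standard library are available. Lean on these libraries where they do the work, as an engineer would, in place of code of your own. Each camera call takes 0.05 s, during which the arm holds its last target.

## Task

Load the sensor module into the inclined test dock: set it down flat and free on the level shelf at the foot of the dock with its contact end facing the ramp, then push it up the ramp between the rails, under the bridge, until its contact end rests against the stop at the top. Then slide the retaining bolt fully shut behind it, let go, and leave the other things on the table where they are.

Things in the scene. Friction and masses are not known exactly. Their poses are not given: they have to be found in the camera images.
- module: Sensor module: flat cream block, 36 mm wide (its x), 50 mm long (its y), 15 mm high (solid body 13 mm), 25 to 50 g. Origin: centre of its underside; z up. One short end carries five small gold contacts along its top edge: the contact end (its +y). At the start it lies flat on the left part of the table, contact end pointing away from the robot within 30 degrees.
- module_front (a point): Middle of the lower edge of the module's contact end, 25 mm from the module's origin along its length.
- dock: Test dock: fixed aluminium fixture 230 mm long (x), 84 mm wide (y), right of the middle of the table. Origin: centre of its underside; x points up the ramp, roughly away from the robot; y left; z up. All dock lengths are in this frame. The ramp begins at x -0.040, z 0.008 and rises at 9 degrees to the stop at x 0.096 (floor z = 0.008 + 0.158 * (x + 0.040)).
- dock_shelf (a point): Centre of the top of the level shelf at the foot of the ramp: dock (-0.078, 0, 0.008). The shelf is 75 mm long (x) and 84 mm wide, without walls; the module fits on it lengthwise.
- dock_rails (a point): Point on the ramp floor, 32 mm up from its foot, dock (-0.008, 0, 0.013), where the steel rails become parallel: 40 mm apart inside (43 mm beyond the bolt), 6 mm high, up to the stop. Below it a flared lead-in, 54 mm wide at the foot, guides the module in.
- dock_bridge (a point): Middle of the near lower edge of the bridge, dock (0.064, 0, 0.042): underside 18 mm, top 22 mm above the ramp floor; it covers the last 30 mm before the stop, so the module gets there only by sliding. With the module home its tail sticks out 20 mm in front: module origin at dock (0.072, 0, 0.026), tail face at x 0.045 to 0.047.
- dock_stop (a point): Middle of the foot of the rigid black stop face at the top end of the ramp floor: dock (0.096, 0, 0.030). The module's contact end must rest here.
- bolt (a joint): Retaining bolt: steel bar 8 mm thick that slides along dock +y, from the right side across the ramp through gaps in the rails. 0 to 0.012 = open (clear of the channel), 0.062 = fully shut, at its end of travel. About 1.2 N of friction; stays where left. Shut, it lies 4 mm behind the tail of a module that is home; if the module is not home the bolt runs into its side.
- bolt_knob (a point): Point in the upright black knob on the bolt's outer end, on its axis (leaning 9 degrees back to the robot): dock x 0.035, z 0.044, y = -0.103 + joint value. Post 12 mm in diameter, head 16 mm. Top 12 mm above this point, foot of the post 14 mm below; all round the post the space above dock z 0.034 is free. Push it from its outer (right) side or pinch it.
- vial_1: Bystander: small glass vial with a screw cap, 24 mm across, 54 mm high, standing.
- vial_2: Bystander: a second such vial, standing.
- tube: Bystander: sample tube with a blue cap, 102 mm long, 21 mm across, lying.
- valve_driver: Bystander: small black and blue valve driver block, 20 x 37 x 20 mm.
- syringe: Bystander: plastic syringe, 113 mm long, lying.
- fitting: Bystander: small threaded tube fitting, 33 mm long, lying.

How it is judged:
On the way, in this order (a step that is already met when the one before it is completed fails the run):
1. the module lies flat and released on the level shelf at the foot of the ramp (x of module in the frame of dock between -0.105 and -0.055 m and y of module in the frame of dock between -0.025 and 0.025 m and z of module in the frame of dock below 0.012 m and angle between module's own z axis and vertical below 0.1 rad and contact force between module and the fingers below 0.1 N), for 0.2 s.
2. the module's contact end is against the top stop while the bolt is still open (x of module_front in the frame of dock above 0.0928 m and y of module_front in the frame of dock between -0.006 and 0.006 m and z of module in the frame of dock below 0.031 m and angle between module's own z axis and vertical below 0.22 rad and value of joint bolt below 0.03 m), for 0.2 s.
At the end, for the whole second after the job is handed in: The module lies flat on the ramp under the bridge with its contact end within 3.5 mm of the stop along the dock and within 6 mm of the dock's centre line, at rest and released, and the bolt is shut to within 4 mm of its full travel (joint over 0.058) (x of module_front in the frame of dock above 0.0928 m and y of module_front in the frame of dock between -0.006 and 0.006 m and z of module in the frame of dock below 0.031 m and angle between module's own z axis and vertical below 0.22 rad and value of joint bolt above 0.058 m and linear speed of module below 0.01 m/s); the robot touches nothing.
It fails at once if another thing on the table is moved by more than 30 mm (distance of any of vial_1, vial_2, tube, valve_driver, syringe, fitting from where it was at the start of the episode above 0.03 m).
It also fails if it takes over 61 s, if anything falls off the work surface, if the arm or the gripper's body presses on something with over 40 N, if the wrist force passes 120 N, or if a joint passes its speed limit or range.

## Working session

There is one attempt and no reset: what is moved stays moved. The work goes in short steps, Python scripts to look and compute and a tool call to move; the robot and the scene stay as the last step left them, time stands still between calls to the robot, and variables do not carry over. Pictures are saved under pics/ and viewed, and the job is handed in when it is done.

Besides the shell and the picture viewer there is one more tool, called after ">>>" by a JSON object that holds its "name" and its "arguments", one argument or row to a line. drive_tool: Moves the arm, as the interface text tells. Its arguments: {"type":"object","properties":{"increments":{"type":"array"},"force":{"type":"number"}},"required":["increments"]}

```bash
mkdir -p pics; ls
python3 - <<'E'
from rig import *
import cv2
print(read_state()); 
import rig; print(rig.grip_point_offset if not callable(rig.grip_point_offset) else rig.grip_point_offset())
for n in("side","top"):
    im=camera(n); cv2.imwrite(f"pics/{n}0.png",im[:,:,::-1]); print(n,camera_model(n))
E
```

```text
pics
{'t': 0.0, 'joint_pos': array([ 1.12647385,  0.43522338,  0.02495801,  1.57410024, -0.01162328,
        1.1339937 , -0.07507873]), 'qd': array([ 0.00028444,  0.00038959, -0.00098483, -0.00084366,  0.00037206,
        0.00185544, -0.00170235]), 'joint_torque': array([ 1.54472647e-03, -6.67846942e+01,  9.85511206e-01, -3.14451957e+01,
       -6.05343212e-02,  4.29864856e-02,  1.98214002e-04]), 'position': array([ 0.20921684, -0.58835428,  0.20044336]), 'eef_rot': array([-1.57237170e+00, -1.16078835e-04, -2.79991495e+00]), 'contact_force': array([-0.2716943 ,  0.25620491,  0.70000978]), 'moment': array([-0.04732423,  0.00955354, -0.01189334]), 'gripper_width': 0.09202595771765655}
0.0188
side {'mtx': array([[480.61915495,   0.        , 277.91655878],
       [  0.        , 480.61915495, 214.11649972],
       [  0.        ,   0.        ,   1.        ]]), 'k1': 0.05795416903393908, 'extrinsics': array([[-0.9498105 ,  0.27485268, -0.14938547,  0.34118275],
       [-0.31281088, -0.82980454,  0.46214043,  0.64047355],
       [ 0.00305979,  0.48567523,  0.87413397,  1.3447984 ],
       [ 0.        ,  0.        ,  0.        ,  1.        ]])}
top {'mtx': array([[486.46509669,   0.        , 285.78593872],
       [  0.        , 486.46509669, 208.48503296],
       [  0.        ,   0.        ,   1.        ]]), 'k1': 0.0418886295553447, 'extrinsics': array([[ 9.41019868e-04,  9.94302256e-01, -1.06593331e-01,
         3.64578639e-01],
       [-9.99914767e-01, -4.52479566e-04, -1.30481063e-02,
        -3.94302482e-02],
       [-1.30219929e-02,  1.06596524e-01,  9.94217083e-01,
         1.72823959e+00],
       [ 0.00000000e+00,  0.00000000e+00,  0.00000000e+00,
         1.00000000e+00]])}
```

View pics/side0.png

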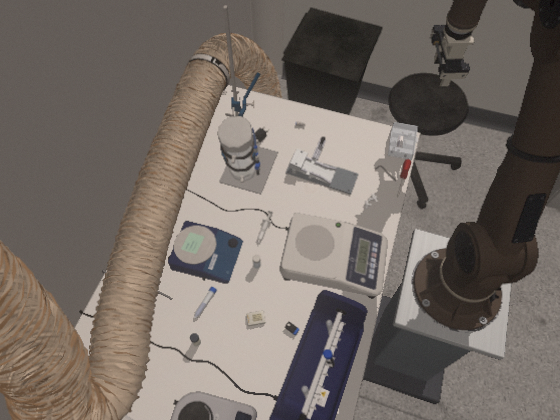

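View pics/top0.png

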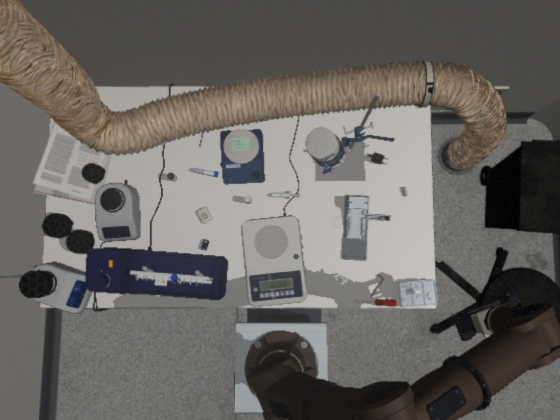

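```bash
cat > h.py <<'E'
import numpy as np, cv2
from rig import *
def ray(n,uv):
    m=camera_model(n);K=m['mtx'];k=m['k1']
    d=np.array([(uv[0]-K[0,2])/K[0,0],(uv[1]-K[1,2])/K[1,1]])
    s=d.copy()
    for _ in range(20): s=d/(1+k*(s@s))
    E=m['extrinsics']; v=E[:3,:3]@np.array([s[0],-s[1],-1]); return E[:3,3],v
def onz(n,uv,z):
    o,v=ray(n,uv); return o+v*(z-o[2])/v[2]
def two(uvs,uvt):
    A=[];b=[]
    o1,v1=ray('side',uvs);o2,v2=ray('top',uvt)
    M=np.stack([v1,-v2],1); t=np.linalg.lstsq(M,o2-o1,rcond=None)[0]
    p,q=o1+t[0]*v1,o2+t[1]*v2
    return (p+q)/2,np.linalg.norm(p-q)
def proj(n,P):
    m=camera_model(n);K=m['mtx'];E=m['extrinsics'];p=E[:3,:3].T@(np.asarray(P)-E[:3,3])
    s=np.array([p[0],-p[1]])/-p[2]; s=s*(1+m['k1']*(s@s)); return K[:2,:2]@s+K[:2,2]
def crop(im,x0,y0,w,h,f,name):
    c=im[y0:y0+h,x0:x0+w]; cv2.imwrite('pics/'+name,cv2.resize(c,None,fx=f,fy=f,interpolation=cv2.INTER_CUBIC)[:,:,::-1] if True else 0)
E
python3 - <<'E'
from h import *
t=cv2.imread('pics/top0.png')[:,:,::-1];s=cv2.imread('pics/side0.png')[:,:,::-1]
crop(t,330,185,70,80,7,'tdock.png');crop(s,275,120,100,80,7,'sdock.png')
crop(t,180,195,50,60,8,'tmod.png');crop(s,230,295,80,50,8,'smod.png')
E
```

```text
(no output)
```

View pics/tdock.png

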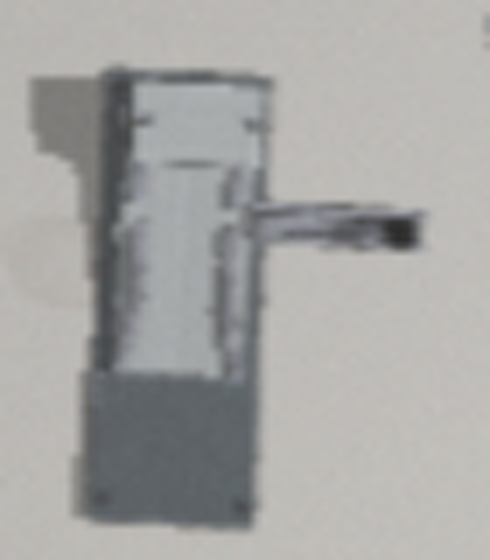

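View pics/sdock.png

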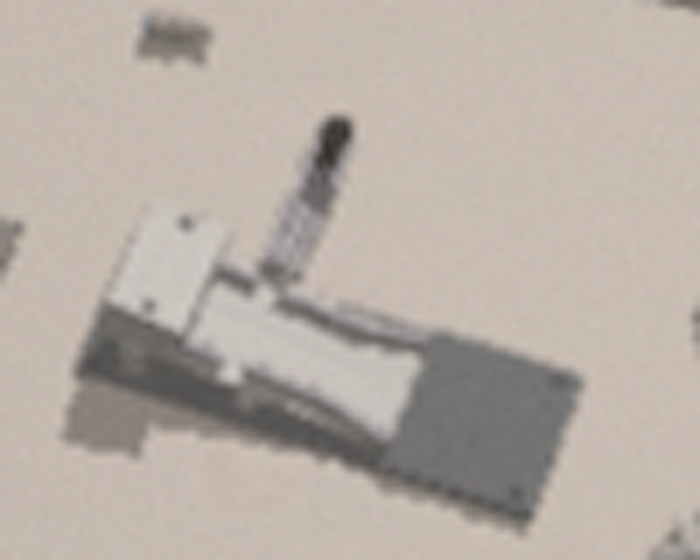

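View pics/tmod.png

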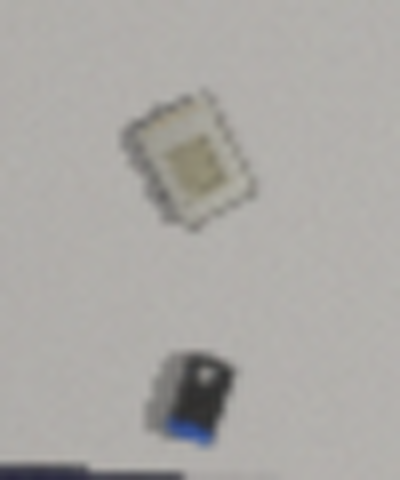

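View pics/smod.png

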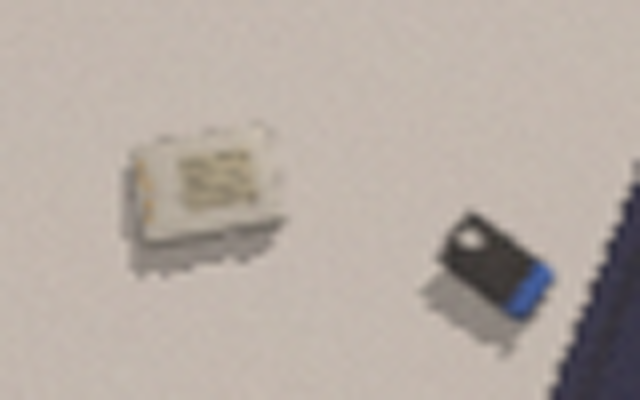

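```bash
cat > m.py <<'E'
from h import *
t=cv2.imread('pics/top0.png')[:,:,::-1];s=cv2.imread('pics/side0.png')[:,:,::-1]
def up(p,x0,y0,f): return np.array([x0+(p[0]+.5)/f-.5,y0+(p[1]+.5)/f-.5])
def ref(im,p,r=2):
    g=im.astype(float).sum(2); x,y=np.round(p).astype(int)
    w=g[y-r:y+r+1,x-r:x+r+1]; bg=np.median(w); d=np.clip(bg-w-25,0,None)
    X,Y=np.meshgrid(range(x-r,x+r+1),range(y-r,y+r+1))
    return np.array([(d*X).sum()/d.sum(),(d*Y).sum()/d.sum()])
E
python3 - <<'E'
from m import *
T={'bl':(145,122),'br':(252,125),'sl':(101,497),'sr':(241,507),'knob':(403,228)}
S={'bl':(150,305),'br':(187,222),'sl':(516,492),'sr':(568,382),'knob':(335,130)}
P={}
for k in T:
    a=up(T[k],330,185,7);b=up(S[k],275,120,7)
    if k!='knob':
        a2,b2=ref(t,a),ref(s,b); print(a,a2,b,b2)
    else: a2,b2=a,b
    P[k],e=two(b,a); print(k,P[k],e, two(b2,a2))
fm=(P['sl']+P['sr'])/2;bm=(P['bl']+P['br'])/2
d=bm-fm;print(d,np.degrees(np.arctan2(d[1],d[0])))
# shelf mask
for n,im,box in(('top',t,(330,185,400,265)),('side',s,(275,120,375,200))):
    c=im.astype(int);
    print(n, im[250,354] if n=='top' else im[178,345])
T=[(132,135),(207,94),(254,189),(195,226)]
for p in T: print(onz('top',up(p,180,195,8),.013))
S=[(134,150),(262,128),(284,215),(148,241)]
for p in S: print(onz('side',up(p,230,295,8),.013))
E
```

```text
[350.28571429 202.        ] [348.30599369 202.0851735 ] [296.         163.14285714] [295.0414673  164.23444976]
bl [ 0.56573819 -0.24041127  0.05515481] 0.0013051730132118404 (array([ 0.56595774, -0.23314091,  0.05837304]), np.float64(0.000486609098446758))
[365.57142857 202.42857143] [366.14285714 202.55102041] [301.28571429 151.28571429] [301.15111111 151.42      ]
br [ 0.5641386  -0.29345764  0.05226582] 0.0021290278463198882 (array([ 0.56471683, -0.29607808,  0.04772456]), np.float64(0.001204368132003577))
[344.         255.57142857] [343.88571429 255.71428571] [348.28571429 189.85714286] [346.96590909 191.22727273]
sl [ 0.3809672  -0.22084213  0.01412796] 0.00320634804273733 (array([ 0.38233231, -0.221543  ,  0.00309934]), np.float64(0.00029632349685761774))
[364. 257.] [363.71052632 256.92105263] [355.71428571 174.14285714] [354.65900383 174.31034483]
sr [ 0.37449652 -0.29113284  0.00978308] 0.0065547782601087555 (array([ 0.37623591, -0.29027771,  0.00854312]), np.float64(0.0036404559265186456))
knob [ 0.51248095 -0.36609563  0.05458062] 0.0028750884055073994 (array([ 0.51248095, -0.36609563,  0.05458062]), np.float64(0.0028750884055073994))
[ 0.18720654 -0.01094698  0.0417548 ] -3.346582962983158
top [ 92  97 101]
side [114 114 111]
[0.53808572 0.30140521 0.013     ]
[0.55636563 0.26849115 0.013     ]
[0.51402796 0.24688773 0.013     ]
[0.49761523 0.27269802 0.013     ]
[0.5531915  0.27027895 0.013     ]
[0.51272018 0.24854416 0.013     ]
[0.49508289 0.27572365 0.013     ]
[0.53731938 0.29932585 0.013     ]
```

Run:
```python
from m import *
for n,im,seed,(x0,y0,x1,y1) in(('top',t,(354,248),(330,185,400,265)),('side',s,(345,178),(275,120,375,200))):
    f=8
    c=cv2.resize(im[y0:y1,x0:x1],None,fx=f,fy=f,interpolation=cv2.INTER_CUBIC).astype(int)
    ref_=np.median(im[seed[1]-2:seed[1]+3,seed[0]-2:seed[0]+3].reshape(-1,3),0)
    m=(np.abs(c-ref_).max(2)<24).astype(np.uint8)
    m=cv2.morphologyEx(m,cv2.MORPH_OPEN,np.ones((25,25)))
    nl,L=cv2.connectedComponents(m); sx,sy=int((seed[0]-x0)*f),int((seed[1]-y0)*f)
    m=(L==L[sy,sx]).astype(np.uint8); 
    cs,_=cv2.findContours(m,cv2.RETR_EXTERNAL,cv2.CHAIN_APPROX_NONE)
    ct=max(cs,key=cv2.contourArea)[:,0]
    W=np.array([onz(n,(x0+(p[0]+.5)/f-.5,y0+(p[1]+.5)/f-.5),.008)[:2] for p in ct])
    r=cv2.minAreaRect((W*1000).astype(np.float32)); print(n,r)
    H=cv2.approxPolyDP((W*1000).astype(np.float32),9,True)[:,0]; print(H)
    cv2.imwrite(f'pics/mask_{n}.png',m*255)
```

```text
top ((407.9049072265625, -255.80699157714844), (84.81505584716797, 76.71878814697266), 87.33656311035156)
[[ 447.56024 -217.63713]
 [ 375.6668  -212.37785]
 [ 369.30035 -294.43082]
 [ 440.16647 -298.73737]]
side ((405.5920104980469, -257.4801940917969), (85.1024169921875, 77.81256103515625), 87.11197662353516)
[[ 440.43668 -297.00403]
 [ 441.49252 -218.30382]
 [ 380.01584 -218.80951]
 [ 369.42743 -228.37694]
 [ 370.28476 -296.79886]]
```

Run:
```python
import cv2,numpy as np
a=cv2.imread('pics/mask_top.png');b=cv2.imread('pics/mask_side.png')
h=max(a.shape[0],b.shape[0])
a=cv2.copyMakeBorder(a,0,h-a.shape[0],0,0,0);b=cv2.copyMakeBorder(b,0,h-b.shape[0],0,0,0)
cv2.imwrite('pics/masks.png',cv2.resize(np.hstack([a,b]),None,fx=.5,fy=.5))
```

```text
(no output)
```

View pics/masks.png

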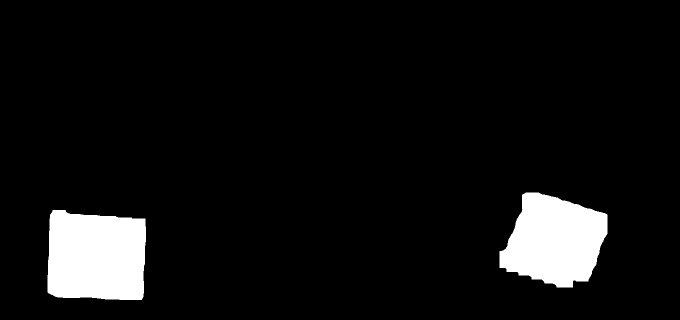

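>>> {"name": "drive_tool", "arguments": {
  "increments": [
    {"linear": [0, 0, 0], "angular": [0, -8.4, 0], "jaw": 0},
    {"linear": [-4.4, 0, -4], "angular": [0, 0, 0], "jaw": 0},
    {"linear": [-4.4, 0, -4], "angular": [0, 0, 0], "jaw": 0},
    {"linear": [-4.4, 0, -4], "angular": [0, 0, 0], "jaw": 0},
    {"linear": [-4.4, 0, -4], "angular": [0, 0, 0], "jaw": 0},
    {"linear": [-4.4, 0, -4], "angular": [0, 0, 0], "jaw": 0},
    {"linear": [-4.4, 0, -4], "angular": [0, 0, 0], "jaw": 0},
    {"linear": [-4.4, 0, -4], "angular": [0, 0, 0], "jaw": 0},
    {"linear": [-4.4, 0, -4], "angular": [0, 0, 0], "jaw": 0}
  ]
}}

```text
t: 1.23
position: [0.3696, -0.1296, 0.1982]
eef_rot: [-1.574, -0.002, -2.656]
contact_force: [2.8, -0.2, 0.4]
gripper_width: 0.092
```

```bash
cat > go.py <<'E'
from h import *
from scipy.spatial.transform import Rotation as Ro
def delta(target,yaw=None):
    s=read_state(); R=Ro.from_euler('xyz',s['eef_rot']).as_matrix()
    d=R.T@(np.asarray(target)-s['position'])*100
    print('lin cm now axes',d.round(2),'pos',s['position'].round(4),'rot',np.degrees(s['eef_rot']).round(2),'F',s['contact_force'].round(1),'w',round(s['gripper_width'],4),'t',round(s['t'],2),'q',s['joint_pos'].round(2))
    if yaw is not None:
        Rt=Ro.from_euler('xyz',[-90,0,yaw],degrees=True).as_matrix()
        print('rotvec deg',np.degrees(Ro.from_matrix(R.T@Rt).as_rotvec()).round(2),'lin in target axes',(Rt.T@(np.asarray(target)-s['position'])*100).round(2))
yaw0=np.radians(-3.0); org=np.array([.485,-.2606])
def D(x,y,z): 
    c,s=np.cos(yaw0),np.sin(yaw0); return np.array([org[0]+c*x-s*y,org[1]+s*x+c*y,z])
E
python3 -c "
from go import *
delta([.5255,.273,.15],-152)"
```

```text
lin cm now axes [-32.6    4.86 -28.31] pos [ 0.3696 -0.1296  0.1982] rot [-9.0180e+01 -9.0000e-02 -1.5216e+02] F [ 2.8 -0.2  0.4] w 0.092 t 1.23 q [ 0.53  0.08 -0.34  2.07  0.03  1.   -0.92]
rotvec deg [ 0.18 -0.16  0.09] lin in target axes [-32.66   4.82 -28.23]
```

>>> {"name": "drive_tool", "arguments": {
  "increments": [
    {"linear": [-4.5, 0, -4], "angular": [0, 0, 0], "jaw": 0},
    {"linear": [-4.5, 0, -4], "angular": [0, 0, 0], "jaw": 0},
    {"linear": [-4.5, 0, -4], "angular": [0, 0, 0], "jaw": 0},
    {"linear": [-4.5, 0.5, -4], "angular": [0, 0, 0], "jaw": 0},
    {"linear": [-4.5, 1, -4], "angular": [0, 0, 0], "jaw": 0},
    {"linear": [-4.5, 1, -4], "angular": [0, 0, 0], "jaw": 0},
    {"linear": [-2.5, 1, -2], "angular": [0, 0, 0], "jaw": 0},
    {"linear": [0, 0, 0], "angular": [0, 0, 0], "jaw": 0}
  ]
}}

```text
t: 2.22
position: [0.5111, 0.2536, 0.1613]
eef_rot: [-1.574, -0.001, -2.653]
contact_force: [-0.1, -0.2, 0.4]
gripper_width: 0.0918
```

```bash
python3 -c "
from go import *
delta([.5255,.273,.1],-152)"
```

```text
lin cm now axes [-2.19  6.13 -1.02] pos [0.5111 0.2536 0.1613] rot [-9.0200e+01 -8.0000e-02 -1.5201e+02] F [-0.1 -0.2  0.4] w 0.0918 t 2.23 q [-0.16  0.45 -0.55  1.72  0.26  1.05 -1.88]
rotvec deg [ 0.2  -0.01  0.08] lin in target axes [-2.18  6.13 -1.04]
```

>>> {"name": "drive_tool", "arguments": {
  "increments": [
    {"linear": [-2.2, 3, -1], "angular": [0, 0, 0], "jaw": 0},
    {"linear": [0, 5, 0], "angular": [0, 0, 0], "jaw": 0},
    {"linear": [0, 3, 0], "angular": [0, 0, 0], "jaw": 0},
    {"linear": [0, 0, 0], "angular": [0, 0, 0], "jaw": 0}
  ]
}}

```text
t: 2.72
position: [0.5264, 0.2692, 0.0493]
eef_rot: [-1.572, -0.002, -2.656]
contact_force: [-0.8, 0.4, -0.5]
gripper_width: 0.0921
```

```bash
python3 -c "
from go import *
delta([.5255,.273,.004],-152)
for n in ('top','side'):
    im=camera(n); c=(170,180) if n=='top' else (205,270)
    crop(im,c[0],c[1],100,80,6,n+'1.png')"
python3 -c "
import cv2,numpy as np
cv2.imwrite('pics/p1.png',cv2.resize(np.vstack([cv2.imread('pics/top1.png'),cv2.imread('pics/side1.png')]),None,fx=.62,fy=.62))"
```

```text
lin cm now axes [-0.11  4.53 -0.37] pos [0.5264 0.2692 0.0493] rot [-9.0060e+01 -1.2000e-01 -1.5218e+02] F [-0.8  0.4 -0.5] w 0.0921 t 2.73 q [-0.22  0.6  -0.49  1.79  0.36  0.85 -1.97]
rotvec deg [ 0.06 -0.18  0.12] lin in target axes [-0.1   4.53 -0.38]
```

View pics/p1.png

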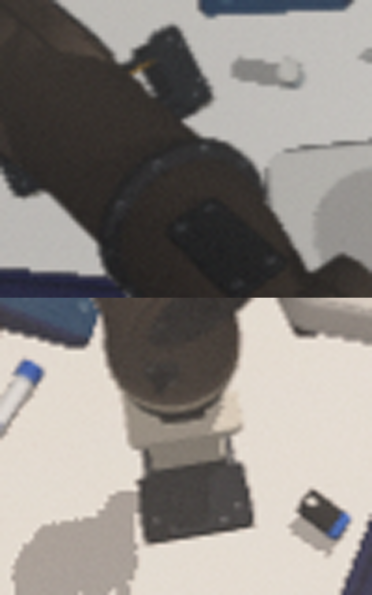

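>>> {"name": "drive_tool", "arguments": {
  "increments": [
    {"linear": [-0.1, 3, -0.4], "angular": [0, 0, 0], "jaw": 0},
    {"linear": [0, 1.4, 0], "angular": [0, 0, 0], "jaw": 0},
    {"linear": [0, 0.2, 0], "angular": [0, 0, 0], "jaw": 0.3}
  ],
  "force": 12
}}

```text
t: 3.2
position: [0.5309, 0.2755, 0.0105]
eef_rot: [-1.572, 0.011, -2.658]
contact_force: [1.2, 0.3, 1.3]
gripper_width: 0.0863
```

```bash
python3 -c "
from go import *
delta([.5255,.273,.004],-152)"
```

```text
lin cm now axes [ 0.6   0.64 -0.03] pos [0.5309 0.2755 0.0105] rot [ -90.04    0.62 -152.3 ] F [1.2 0.3 1.3] w 0.0863 t 3.2 q [-0.25  0.65 -0.46  1.81  0.4   0.77 -2.01]
rotvec deg [ 0.04 -0.3  -0.62] lin in target axes [ 0.59  0.65 -0.04]
```

>>> {"name": "drive_tool", "arguments": {
  "increments": [
    {"linear": [0.5, 0.5, 0], "angular": [0, -0.3, -0.6], "jaw": 0.4},
    {"linear": [0, 0.2, 0], "angular": [0, 0, 0], "jaw": 0.5},
    {"linear": [0, 0, 0], "angular": [0, 0, 0], "jaw": 0.8},
    {"linear": [0, 0, 0], "angular": [0, 0, 0], "jaw": 0.8},
    {"linear": [0, 0, 0], "angular": [0, 0, 0], "jaw": 0.8}
  ],
  "force": 12
}}

```text
t: 3.82
position: [0.5279, 0.2736, 0.0058]
eef_rot: [-1.571, 0.003, -2.653]
contact_force: [0.3, -0.0, 0.4]
gripper_width: 0.0363
```

```bash
python3 -c "
from go import *
delta([.5255,.273,.004],-152)"
```

```text
lin cm now axes [ 0.23  0.18 -0.06] pos [0.5279 0.2736 0.0058] rot [ -90.03    0.19 -152.01] F [ 0.3 -0.   0.4] w 0.0363 t 3.83 q [-0.25  0.66 -0.46  1.81  0.41  0.76 -2.01]
rotvec deg [ 0.03 -0.01 -0.19] lin in target axes [ 0.23  0.18 -0.06]
```

>>> {"name": "drive_tool", "arguments": {
  "increments": [
    {"linear": [0, -2, 0], "angular": [0, 0, 0], "jaw": 0.8},
    {"linear": [0, -5, 0], "angular": [0, 0, 0], "jaw": 0.8},
    {"linear": [0, -5, 0], "angular": [0, 0, 0], "jaw": 0.8},
    {"linear": [2, -2, 2], "angular": [0, 8, 0], "jaw": 0.8},
    {"linear": [2, 0, 3], "angular": [0, 8, 0], "jaw": 0.8},
    {"linear": [2, 0, 4], "angular": [0, 8, 0], "jaw": 0.8},
    {"linear": [2, 0, 4], "angular": [0, 6, 0], "jaw": 0.8}
  ]
}}

```text
t: 4.7
position: [0.4819, 0.1292, 0.1588]
eef_rot: [-1.58, 0.01, 3.098]
contact_force: [-0.1, -0.9, -0.3]
gripper_width: 0.0185
```

```bash
python3 -c "
from go import *
delta(D(-.078+.002,0,.12),177)"
```

```text
lin cm now axes [ 5.64  3.47 38.89] pos [0.4819 0.1292 0.1588] rot [-90.53   0.55 177.51] F [-0.1 -0.9 -0.3] w 0.0185 t 4.7 q [-0.02  0.31 -0.44  1.91  0.15  0.94 -2.14]
rotvec deg [ 0.54  0.51 -0.55] lin in target axes [ 5.25  3.88 38.91]
```

```bash
python3 -c "
from go import *
a=camera('top');b=camera('side')
crop(a,160,170,110,90,5,'t2.png');crop(b,200,200,140,120,5,'s2.png')"
python3 -c "
import cv2,numpy as np
a=cv2.imread('pics/t2.png');b=cv2.imread('pics/s2.png');a=cv2.copyMakeBorder(a,0,150,0,0,0)
cv2.imwrite('pics/p2.png',cv2.resize(np.hstack([a,b]),None,fx=.64,fy=.64))"
```

```text
(no output)
```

View pics/p2.png

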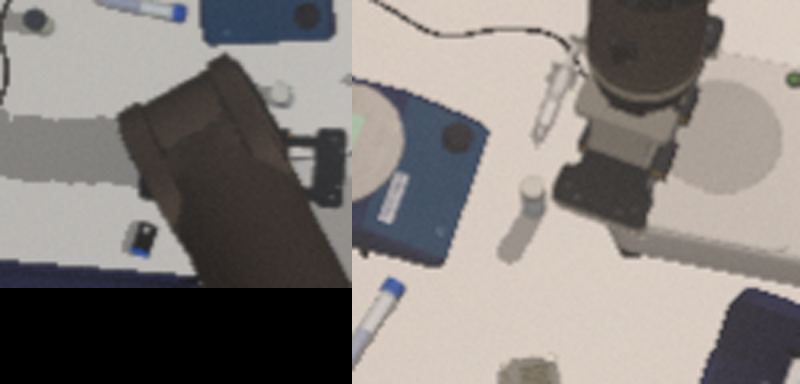

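```bash
python3 -c "
from go import *
b=camera('side');cv2.imwrite('pics/side2.png',b[:,:,::-1]);crop(b,230,295,80,50,8,'s3.png')
a=camera('top');cv2.imwrite('pics/top2.png',a[:,:,::-1]);crop(a,180,195,50,60,8,'t3.png')"
```

```text
(no output)
```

View pics/s3.png

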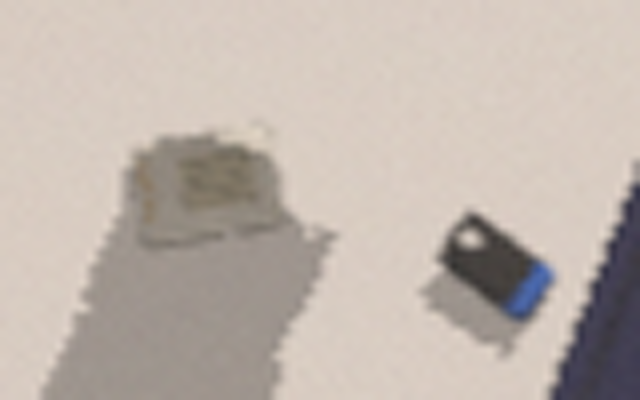

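View pics/t3.png

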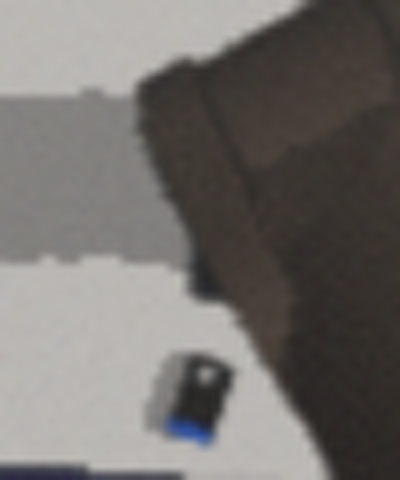

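>>> {"name": "drive_tool", "arguments": {
  "increments": [
    {"linear": [-1, 0, -4], "angular": [0, -8, 0], "jaw": 0},
    {"linear": [-2, 0, -3], "angular": [0, -8, 0], "jaw": 0},
    {"linear": [-2, 0, -3], "angular": [0, -8, 0], "jaw": 0},
    {"linear": [-2, 0, -2], "angular": [0, -6, 0], "jaw": 0},
    {"linear": [0, 0, 0], "angular": [0, 0, 0], "jaw": 0}
  ]
}}

```text
t: 5.52
position: [0.5353, 0.2736, 0.1645]
eef_rot: [-1.578, 0.019, -2.631]
contact_force: [0.5, 1.0, -0.3]
gripper_width: 0.0641
```

```bash
python3 -c "
from go import *
delta([.5255,.273,.03],-152)"
```

```text
lin cm now axes [ 1.14 13.43 -0.33] pos [0.5353 0.2736 0.1645] rot [ -90.41    1.09 -150.76] F [ 0.5  1.  -0.3] w 0.0641 t 5.53 q [-0.17  0.48 -0.55  1.66  0.28  1.06 -1.87]
rotvec deg [ 0.42  1.24 -1.08] lin in target axes [ 0.89 13.45 -0.41]
```

>>> {"name": "drive_tool", "arguments": {
  "increments": [
    {"linear": [0.9, 2, -0.4], "angular": [0.4, 1.2, -1.1], "jaw": 0},
    {"linear": [0, 4, 0], "angular": [0, 0, 0], "jaw": 0},
    {"linear": [0, 4, 0], "angular": [0, 0, 0], "jaw": 0},
    {"linear": [0, 2, 0], "angular": [0, 0, 0], "jaw": 0},
    {"linear": [0, 0, 0], "angular": [0, 0, 0], "jaw": 0}
  ]
}}

```text
t: 6.15
position: [0.5256, 0.2762, 0.0439]
eef_rot: [-1.573, 0.002, -2.653]
contact_force: [-0.6, 0.0, 0.9]
gripper_width: 0.092
```

```bash
python3 -c "
from go import *
delta([.5255,.273,.002],-152)"
```

```text
lin cm now axes [0.17 4.19 0.29] pos [0.5256 0.2762 0.0439] rot [-9.0110e+01  1.4000e-01 -1.5203e+02] F [-0.6  0.   0.9] w 0.092 t 6.15 q [-0.23  0.61 -0.49  1.79  0.37  0.84 -1.99]
rotvec deg [ 0.11 -0.03 -0.14] lin in target axes [0.16 4.19 0.28]
```

>>> {"name": "drive_tool", "arguments": {
  "increments": [
    {"linear": [0.1, 2, 0.3], "angular": [0, 0, 0], "jaw": 0},
    {"linear": [0.1, 1.8, 0], "angular": [0, 0, 0], "jaw": 0.2},
    {"linear": [0.1, 0.2, 0], "angular": [0, 0, 0], "jaw": 0.4},
    {"linear": [0, 0.1, 0], "angular": [0, 0, 0], "jaw": 0.4}
  ],
  "force": 25
}}

```text
t: 6.65
position: [0.5263, 0.2743, 0.0057]
eef_rot: [-1.573, 0.008, -2.654]
contact_force: [0.9, 0.5, -1.0]
gripper_width: 0.0663
```

```bash
python3 -c "
from go import *
delta([.5255,.273,.002],-152)"
```

```text
lin cm now axes [0.14 0.37 0.08] pos [0.5263 0.2743 0.0057] rot [ -90.15    0.44 -152.07] F [ 0.9  0.5 -1. ] w 0.0663 t 6.65 q [-0.25  0.65 -0.47  1.82  0.41  0.76 -2.01]
rotvec deg [ 0.15 -0.07 -0.44] lin in target axes [0.14 0.37 0.08]
```

>>> {"name": "drive_tool", "arguments": {
  "increments": [
    {"linear": [0.1, 0.3, 0.1], "angular": [0.1, 0, -0.4], "jaw": 0.5},
    {"linear": [0, 0.2, 0], "angular": [0, 0, 0], "jaw": 1},
    {"linear": [0, 0, 0], "angular": [0, 0, 0], "jaw": 1},
    {"linear": [0, 0, 0], "angular": [0, 0, 0], "jaw": 1},
    {"linear": [0, 0, 0], "angular": [0, 0, 0], "jaw": 1},
    {"linear": [0, 0, 0], "angular": [0, 0, 0], "jaw": 1},
    {"linear": [0, 0, 0], "angular": [0, 0, 0], "jaw": 1}
  ],
  "force": 25
}}

```text
t: 7.52
position: [0.5268, 0.2737, 0.002]
eef_rot: [-1.572, 0.003, -2.654]
contact_force: [0.4, -0.8, -0.6]
gripper_width: 0.0008
```

```bash
python3 -c "
from go import *
delta([.5255,.273,.002],-152)"
```

```text
lin cm now axes [ 0.15  0.   -0.  ] pos [0.5268 0.2737 0.002 ] rot [ -90.05    0.16 -152.07] F [ 0.4 -0.8 -0.6] w 0.0008 t 7.53 q [-0.25  0.66 -0.46  1.82  0.41  0.76 -2.02]
rotvec deg [ 0.05 -0.07 -0.16] lin in target axes [ 0.15  0.   -0.  ]
```

```bash
python3 -c "
from go import *
print(proj('side',[.5268,.2737,.002]),proj('top',[.5268,.2737,.002]))
b=camera('side');cv2.imwrite('pics/side4.png',b[:,:,::-1]);crop(b,200,260,110,90,7,'s4.png')"
```

```text
[254.82666999 318.45693479] [204.37017296 214.89122813]
```

View pics/s4.png

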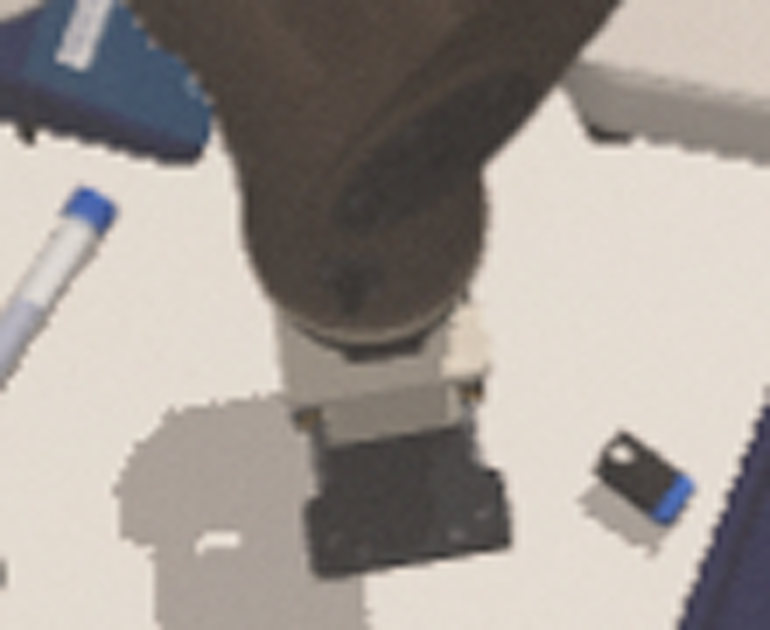

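>>> {"name": "drive_tool", "arguments": {
  "increments": [
    {"linear": [0, -3, 0], "angular": [0, 0, 0], "jaw": 1},
    {"linear": [0, -5, 0], "angular": [0, 0, 0], "jaw": 1},
    {"linear": [0, -5, 2], "angular": [0, 0, 0], "jaw": 0.6},
    {"linear": [2, 0, 5], "angular": [0, 0, 0], "jaw": 0},
    {"linear": [2, 0, 5], "angular": [0, 0, 0], "jaw": 0},
    {"linear": [2, 0, 5], "angular": [0, 0, 0], "jaw": 0},
    {"linear": [0, 0, 4], "angular": [0, 0, 0], "jaw": 0}
  ]
}}

```text
t: 8.45
position: [0.5725, 0.0584, 0.1365]
eef_rot: [-1.572, 0.004, -2.646]
contact_force: [0.4, 0.5, -0.5]
gripper_width: 0.0458
```

```bash
python3 -c "
from go import *
delta([.5255,.273,.002],-152)
b=camera('side');cv2.imwrite('pics/side5.png',b[:,:,::-1]);crop(b,200,270,110,80,7,'s5.png')
a=camera('top');cv2.imwrite('pics/top5.png',a[:,:,::-1]);crop(a,160,180,90,80,7,'t5.png')"
```

```text
lin cm now axes [ -6.02  13.51 -21.09] pos [0.5725 0.0584 0.1365] rot [ -90.08    0.25 -151.59] F [ 0.4  0.5 -0.5] w 0.0458 t 8.45 q [ 0.18  0.47 -0.53  1.75  0.27  0.99 -1.52]
rotvec deg [ 0.08  0.41 -0.25] lin in target axes [ -5.93  13.45 -21.15]
```

View pics/s5.png

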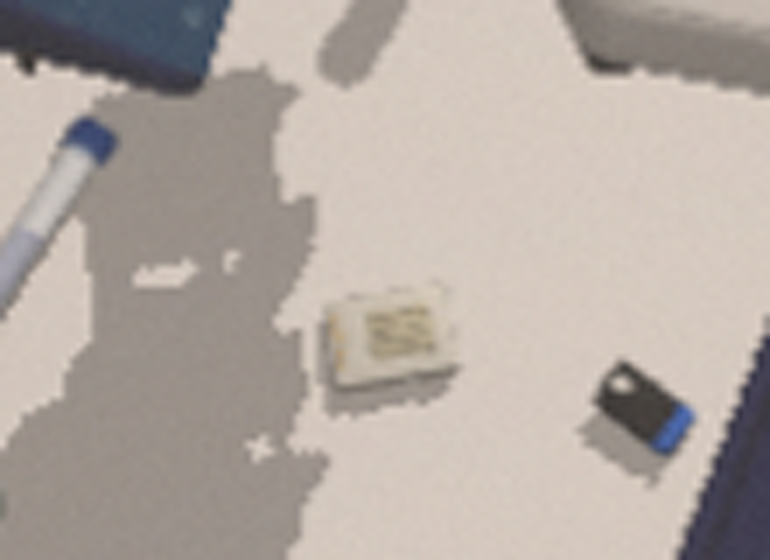

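View pics/t5.png

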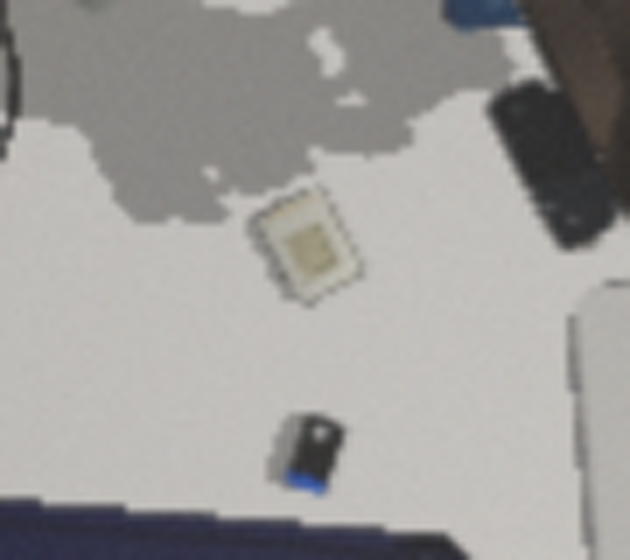

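```bash
python3 -c "
from go import *
a=cv2.imread('pics/top5.png');b=cv2.imread('pics/side5.png')
for n,im in (('top',a),('side',b)):
    for z,c in ((.1365,(0,0,255)),(.0,(255,0,0)),(.21,(0,255,0))):
        p=proj(n,[.5725,.0584,z]);print(n,z,p)
        cv2.circle(im,tuple(np.round(p).astype(int)),2,c,-1)
x=np.vstack([a[150:280,150:330],b[190:360,190:370]])
cv2.imwrite('pics/p6.png',cv2.resize(x,None,fx=2,fy=2)); print(x.shape)"
```

```text
top 0.1365 [262.48984563 197.27044408]
top 0.0 [264.80228642 202.2090043 ]
top 0.21 [261.07488621 194.24878829]
side 0.1365 [263.30818667 228.34642554]
side 0.0 [264.34763479 248.75109863]
side 0.21 [262.66784452 215.80756505]
(300, 180, 3)
```

View pics/p6.png

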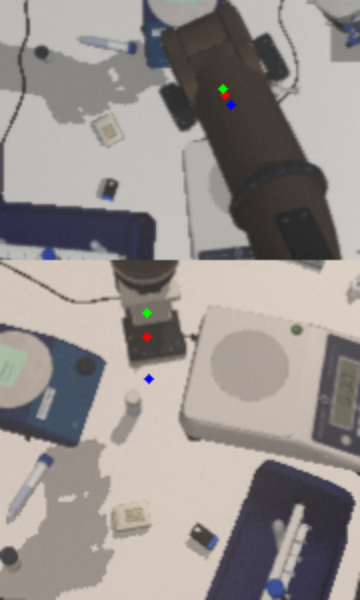

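```bash
python3 -c "
from go import *
j=np.array([-.469,.883,0])
for P in ([.5725,.0584,.1365],[.5268,.2737,.002]):
  for a in (.06,.08,.09):
    for h in (0,.03,.06,.09):
      print(P[1],a,h,proj('side',np.array(P)+a*j+[0,0,h]).round(1),proj('top',np.array(P)+a*j+[0,0,h]).round(1))"
```

```text
0.0584 0.06 0 [266.7 247.3] [246.4 205.7]
0.0584 0.06 0.03 [266.5 242.6] [245.5 204.7]
0.0584 0.06 0.06 [266.3 237.7] [244.6 203.6]
0.0584 0.06 0.09 [266.1 232.6] [243.7 202.5]
0.0584 0.08 0 [267.8 253.8] [241.  208.6]
0.0584 0.08 0.03 [267.6 249.2] [240.  207.6]
0.0584 0.08 0.06 [267.5 244.4] [239.  206.6]
0.0584 0.08 0.09 [267.3 239.4] [238.  205.5]
0.0584 0.09 0 [268.4 257.1] [238.3 210. ]
0.0584 0.09 0.03 [268.2 252.6] [237.3 209. ]
0.0584 0.09 0.06 [268.1 247.8] [236.2 208. ]
0.0584 0.09 0.09 [267.9 242.9] [235.1 207. ]
0.2737 0.06 0 [258.  339.4] [189.3 222.8]
0.2737 0.06 0.03 [257.6 336.5] [187.5 222.1]
0.2737 0.06 0.06 [257.2 333.5] [185.7 221.4]
0.2737 0.06 0.09 [256.8 330.4] [183.7 220.7]
0.2737 0.08 0 [259.  346.6] [184.3 225.4]
0.2737 0.08 0.03 [258.7 343.8] [182.4 224.8]
0.2737 0.08 0.06 [258.3 341. ] [180.5 224.1]
0.2737 0.08 0.09 [258. 338.] [178.4 223.5]
0.2737 0.09 0 [259.6 350.2] [181.8 226.7]
0.2737 0.09 0.03 [259.2 347.5] [179.9 226.1]
0.2737 0.09 0.06 [258.9 344.8] [177.9 225.5]
0.2737 0.09 0.09 [258.5 341.8] [175.8 224.9]
```

```bash
python3 -c "
from go import *
b=camera('side');cv2.imwrite('pics/side6.png',b[:,:,::-1]);crop(b,225,180,90,80,8,'s6.png')
print(read_state()['gripper_width'],read_state()['position'])"
```

```text
0.05753672413377744 [0.57366122 0.05851    0.13616533]
```

View pics/s6.png

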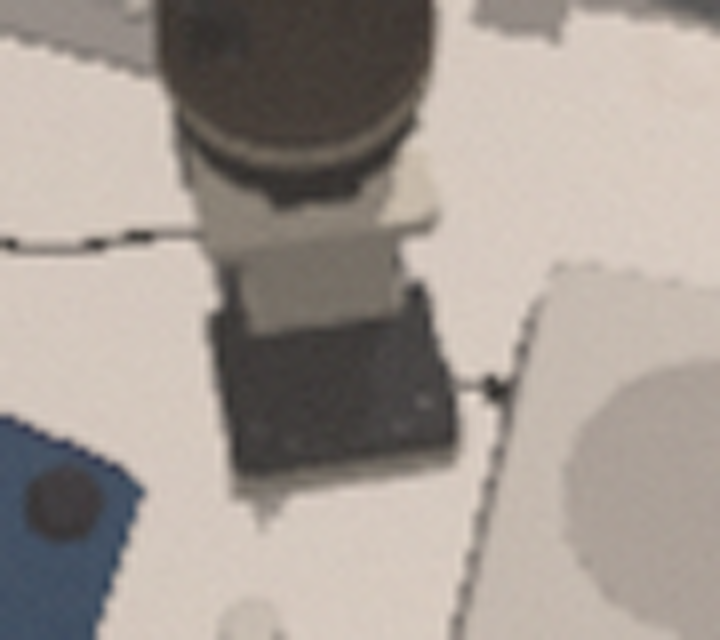

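>>> {"name": "drive_tool", "arguments": {
  "increments": [
    {"linear": [0, -4, 0], "angular": [-10, 0, 0], "jaw": 0.3},
    {"linear": [0, -3, 0], "angular": [-10, 0, 0], "jaw": 0.3},
    {"linear": [0, -3, 0], "angular": [-10, 0, 0], "jaw": 0.3},
    {"linear": [0, 0, 0], "angular": [-10, 0, 0], "jaw": 0.3},
    {"linear": [0, 0, 0], "angular": [0, 0, 0], "jaw": 0.3}
  ]
}}

```text
t: 9.22
position: [0.5789, 0.054, 0.2381]
eef_rot: [-2.297, 0.01, -2.633]
contact_force: [-0.0, 0.0, -0.7]
gripper_width: 0.0645
```

```bash
python3 -c "
from go import *
s=read_state(); R=Ro.from_euler('xyz',s['eef_rot']).as_matrix();print(s['position'],s['gripper_width'],R.round(2))
for n in ('side','top'):
    b=camera(n)[:,:,::-1].copy();p0=proj(n,s['position']);f=7;x0,y0=np.round(p0).astype(int)-[40,40]
    c=cv2.resize(b[y0:y0+80,x0:x0+80],None,fx=f,fy=f,interpolation=cv2.INTER_CUBIC)
    for v,col in (((0,0,0),(0,0,255)),((0,0,.0325),(0,255,0)),((0,0,-.0325),(0,255,0)),((0,-.066,0),(255,0,0))):
        p=(proj(n,s['position']+R@np.array(v))-[x0,y0]+.5)*f; cv2.circle(c,tuple(np.round(p).astype(int)),4,col,-1)
    cv2.imwrite(f'pics/{n}7.png',c)"
```

```text
[0.57885297 0.05397462 0.23814882] 0.06448782120478762 [[-0.87 -0.32  0.37]
 [-0.49  0.58 -0.65]
 [-0.01 -0.75 -0.66]]
```

View pics/side7.png

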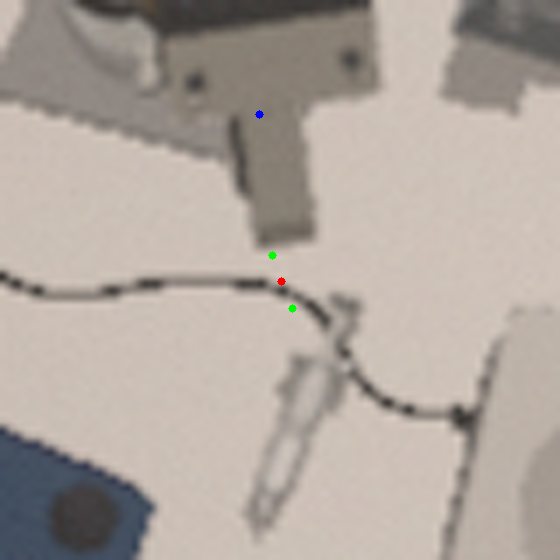

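View pics/top7.png

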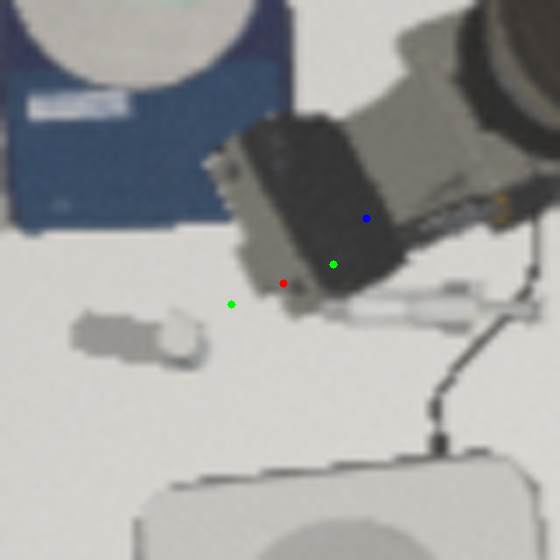

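```bash
python3 -c "
from go import *
s=read_state(); R=Ro.from_euler('xyz',s['eef_rot']).as_matrix()
for n in ('side','top'):
  x0,y0=np.round(proj(n,s['position'])).astype(int)-[40,40]
  for zz in (-.0322,-.051):
   for d in (0,.01,.02,.03,.04):
    for xx in (-.0095,.0095):
      print(n,zz,d,xx,((proj(n,s['position']+R@np.array([xx,-d,zz]))-[x0,y0]+.5)*7).round())
b=cv2.imread('pics/top7.png')[100:400,150:450];cv2.imwrite('pics/top7z.png',cv2.resize(b,None,fx=2,fy=2))"
```

```text
side -0.0322 0 -0.0095 [270. 316.]
side -0.0322 0 0.0095 [321. 308.]
side -0.0322 0.01 -0.0095 [267. 291.]
side -0.0322 0.01 0.0095 [318. 282.]
side -0.0322 0.02 -0.0095 [263. 265.]
side -0.0322 0.02 0.0095 [314. 257.]
side -0.0322 0.03 -0.0095 [260. 239.]
side -0.0322 0.03 0.0095 [311. 231.]
side -0.0322 0.04 -0.0095 [256. 214.]
side -0.0322 0.04 0.0095 [308. 205.]
side -0.051 0 -0.0095 [277. 333.]
side -0.051 0 0.0095 [328. 324.]
side -0.051 0.01 -0.0095 [273. 307.]
side -0.051 0.01 0.0095 [325. 299.]
side -0.051 0.02 -0.0095 [269. 281.]
side -0.051 0.02 0.0095 [321. 273.]
side -0.051 0.03 -0.0095 [266. 255.]
side -0.051 0.03 0.0095 [318. 247.]
side -0.051 0.04 -0.0095 [262. 229.]
side -0.051 0.04 0.0095 [314. 220.]
top -0.0322 0 -0.0095 [218. 284.]
top -0.0322 0 0.0095 [239. 322.]
top -0.0322 0.01 -0.0095 [230. 275.]
top -0.0322 0.01 0.0095 [252. 313.]
top -0.0322 0.02 -0.0095 [242. 265.]
top -0.0322 0.02 0.0095 [264. 303.]
top -0.0322 0.03 -0.0095 [255. 255.]
top -0.0322 0.03 0.0095 [276. 293.]
top -0.0322 0.04 -0.0095 [267. 245.]
top -0.0322 0.04 0.0095 [289. 284.]
top -0.051 0 -0.0095 [187. 297.]
top -0.051 0 0.0095 [209. 335.]
top -0.051 0.01 -0.0095 [199. 287.]
top -0.051 0.01 0.0095 [221. 325.]
top -0.051 0.02 -0.0095 [211. 277.]
top -0.051 0.02 0.0095 [233. 316.]
top -0.051 0.03 -0.0095 [224. 267.]
top -0.051 0.03 0.0095 [245. 306.]
top -0.051 0.04 -0.0095 [236. 257.]
top -0.051 0.04 0.0095 [258. 296.]
```

View pics/top7z.png

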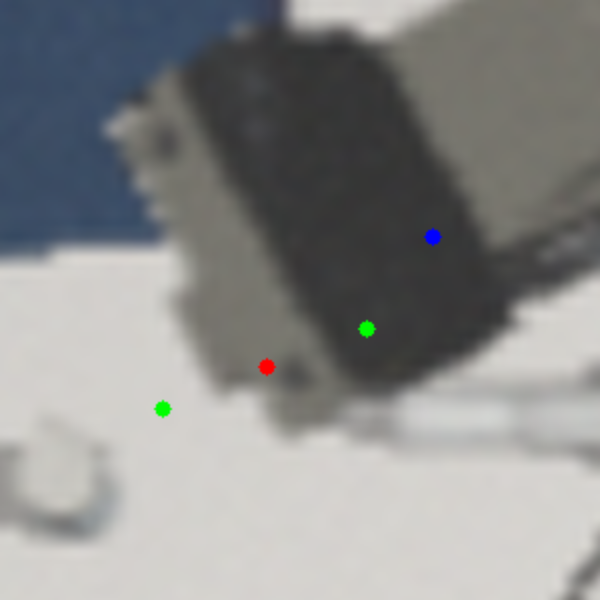

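>>> {"name": "drive_tool", "arguments": {
  "increments": [
    {"linear": [0, 0, -2], "angular": [10, 0, 0], "jaw": 0.2},
    {"linear": [0, 0, -3], "angular": [10, 0, 0], "jaw": 0.2},
    {"linear": [0, 0, -4], "angular": [10, 0, 0], "jaw": 0.2},
    {"linear": [-1, 0, -5], "angular": [10, 0, 0], "jaw": 0.2},
    {"linear": [-2, 2, -5], "angular": [0, 0, 0], "jaw": 0.2},
    {"linear": [0, 0, 0], "angular": [0, 0, 0], "jaw": 0.2}
  ]
}}

```text
t: 10.07
position: [0.5084, 0.2471, 0.2857]
eef_rot: [-1.571, 0.042, -2.601]
contact_force: [-0.3, -0.7, 0.6]
gripper_width: 0.0732
```

```bash
python3 -c "
from go import *
delta([.5255,.273,.02],-152)"
```

```text
lin cm now axes [-1.69 26.67 -1.33] pos [0.5084 0.2471 0.2857] rot [ -90.02    2.38 -149.02] F [-0.3 -0.7  0.6] w 0.0732 t 10.07 q [-0.05  0.33 -0.66  1.59  0.21  1.26 -1.77]
rotvec deg [ 0.08  2.98 -2.38] lin in target axes [-2.73 26.57 -1.48]
```

>>> {"name": "drive_tool", "arguments": {
  "increments": [
    {"linear": [-2.5, 2, -1.5], "angular": [0.1, 3, -2.4], "jaw": 0.2},
    {"linear": [0, 5, 0], "angular": [0, 0, 0], "jaw": 0.2},
    {"linear": [0, 6, 0], "angular": [0, 0, 0], "jaw": 0.2},
    {"linear": [0, 6, 0], "angular": [0, 0, 0], "jaw": 0.2},
    {"linear": [0, 5, 0], "angular": [0, 0, 0], "jaw": 0.2},
    {"linear": [0, 0, 0], "angular": [0, 0, 0], "jaw": 0.2}
  ]
}}

```text
t: 10.82
position: [0.5228, 0.2841, 0.054]
eef_rot: [-1.565, 0.024, -2.636]
contact_force: [0.5, 0.4, 0.7]
gripper_width: 0.0733
```

```bash
python3 -c "
from go import *
delta([.5255,.273,-.02],-152)"
```

```text
lin cm now axes [0.47 7.4  1.06] pos [0.5228 0.2841 0.054 ] rot [ -89.68    1.35 -151.03] F [0.5 0.4 0.7] w 0.0733 t 10.82 q [-0.21  0.6  -0.56  1.79  0.42  0.84 -2.03]
rotvec deg [-0.31  0.96 -1.35] lin in target axes [0.28 7.4  1.11]
```

>>> {"name": "drive_tool", "arguments": {
  "increments": [
    {"linear": [0.3, 0, 1.1], "angular": [-0.3, 1, -1.4], "jaw": 0.2},
    {"linear": [0, 3, 0], "angular": [0, 0, 0], "jaw": 0.2},
    {"linear": [0, 2, 0], "angular": [0, 0, 0], "jaw": 0.2},
    {"linear": [0, 0, 0], "angular": [0, 0, 0], "jaw": 0.2}
  ]
}}

```text
t: 11.32
position: [0.532, 0.2749, 0.0135]
eef_rot: [-1.57, 0.012, -2.656]
contact_force: [-0.8, -0.2, 0.4]
gripper_width: 0.0736
```

```bash
python3 -c "
from go import *
delta([.5255,.273,-.02],-152)"
```

```text
lin cm now axes [ 0.7   3.35 -0.14] pos [0.532  0.2749 0.0135] rot [ -89.94    0.67 -152.18] F [-0.8 -0.2  0.4] w 0.0736 t 11.32 q [-0.21  0.66 -0.53  1.8   0.45  0.79 -2.05]
rotvec deg [-0.07 -0.18 -0.67] lin in target axes [ 0.66  3.35 -0.14]
```

>>> {"name": "drive_tool", "arguments": {
  "increments": [
    {"linear": [0.6, 1, -0.1], "angular": [0, 0, -0.6], "jaw": 0.2},
    {"linear": [0.1, 1.2, 0], "angular": [0, 0, 0], "jaw": 0.2},
    {"linear": [0, 0.5, 0], "angular": [0, 0, 0], "jaw": 0.2}
  ]
}}

```text
t: 11.7
position: [0.5267, 0.2733, -0.0124]
eef_rot: [-1.57, 0.004, -2.657]
contact_force: [0.4, -0.3, -0.4]
gripper_width: 0.0737
```

```bash
python3 -c "
from go import *
delta([.5255,.273,-.03],-152)"
```

```text
lin cm now axes [ 0.12  1.76 -0.03] pos [ 0.5267  0.2733 -0.0124] rot [ -89.94    0.24 -152.21] F [ 0.4 -0.3 -0.4] w 0.0737 t 11.7 q [-0.22  0.69 -0.51  1.82  0.48  0.75 -2.07]
rotvec deg [-0.06 -0.21 -0.24] lin in target axes [ 0.12  1.76 -0.03]
```

>>> {"name": "drive_tool", "arguments": {
  "increments": [
    {"linear": [0.1, 0.5, 0], "angular": [0, 0, -0.2], "jaw": 0.2},
    {"linear": [0, 0.4, 0], "angular": [0, 0, 0], "jaw": 0.2}
  ]
}}

```text
t: 11.95
position: [0.5256, 0.2729, -0.0221]
eef_rot: [-1.57, 0.0, -2.656]
contact_force: [0.3, -0.2, 0.6]
gripper_width: 0.0733
```

>>> {"name": "drive_tool", "arguments": {
  "increments": [
    {"linear": [0, 0.4, 0], "angular": [0, 0, 0], "jaw": 0.2},
    {"linear": [0, 0.2, 0], "angular": [0, 0, 0], "jaw": 0.2}
  ]
}}

```text
t: 12.2
position: [0.5258, 0.273, -0.0254]
eef_rot: [-1.568, 0.001, -2.657]
contact_force: [-10.6, -8.7, 42.2]
gripper_width: 0.0738
```

>>> {"name": "drive_tool", "arguments": {
  "increments": [
    {"linear": [0, -0.3, 0], "angular": [0, 0, 0], "jaw": 0.3},
    {"linear": [0, 0, 0], "angular": [0, 0, 0], "jaw": 0.5},
    {"linear": [0, 0, 0], "angular": [0, 0, 0], "jaw": 0.7},
    {"linear": [0, 0, 0], "angular": [0, 0, 0], "jaw": 0.8},
    {"linear": [0, 0, 0], "angular": [0, 0, 0], "jaw": 0.8},
    {"linear": [0, 0, 0], "angular": [0, 0, 0], "jaw": 0.8},
    {"linear": [0, 0, 0], "angular": [0, 0, 0], "jaw": 0.8}
  ],
  "force": 15
}}

```text
t: 13.08
position: [0.5261, 0.2732, -0.0222]
eef_rot: [-1.568, 0.001, -2.657]
contact_force: [-1.1, -0.3, 1.9]
gripper_width: 0.0357
```

```bash
python3 -c "
from go import *
delta([.5255,.273,-.02],-152)"
```

```text
lin cm now axes [ 0.06 -0.22 -0.01] pos [ 0.5261  0.2732 -0.0222] rot [-8.9840e+01  8.0000e-02 -1.5221e+02] F [-1.1 -0.3  1.9] w 0.0357 t 13.07 q [-0.23  0.7  -0.5   1.83  0.49  0.73 -2.08]
rotvec deg [-0.16 -0.21 -0.08] lin in target axes [ 0.06 -0.22 -0.01]
```

>>> {"name": "drive_tool", "arguments": {
  "increments": [
    {"linear": [0, -2, 0], "angular": [0, 0, 0], "jaw": 0.8},
    {"linear": [0, -4, 0], "angular": [0, 0, 0], "jaw": 0.8},
    {"linear": [0, -5, 0], "angular": [0, 0, 0], "jaw": 0.8},
    {"linear": [0, -4, 0], "angular": [0, 0, 0], "jaw": 0.8},
    {"linear": [2, -1, 2], "angular": [0, 8, 0], "jaw": 0.8},
    {"linear": [2, 0, 3], "angular": [0, 8, 0], "jaw": 0.8},
    {"linear": [2, 0, 4], "angular": [0, 8, 0], "jaw": 0.8},
    {"linear": [2, 0, 4], "angular": [0, 6, 0], "jaw": 0.8}
  ]
}}

```text
t: 14.08
position: [0.4787, 0.1292, 0.1518]
eef_rot: [-1.576, 0.008, 3.095]
contact_force: [-0.6, -0.3, 1.3]
gripper_width: 0.0359
```

```bash
python3 -c "
from go import *
delta(D(-.078,0,.10),177)"
```

```text
lin cm now axes [ 5.4   4.93 38.89] pos [0.4787 0.1292 0.1518] rot [-90.31   0.47 177.33] F [-0.6 -0.3  1.3] w 0.0359 t 14.07 q [ 0.03  0.32 -0.51  1.92  0.19  0.93 -2.18]
rotvec deg [ 0.31  0.33 -0.47] lin in target axes [ 5.14  5.18 38.89]
```

>>> {"name": "drive_tool", "arguments": {
  "increments": [
    {"linear": [0.7, 0, 5], "angular": [0.3, 0.3, -0.5], "jaw": 0.8},
    {"linear": [0.7, 0, 5.5], "angular": [0, 0, 0], "jaw": 0.8},
    {"linear": [0.7, 0, 5.5], "angular": [0, 0, 0], "jaw": 0.8},
    {"linear": [0.7, 0, 5.5], "angular": [0, 0, 0], "jaw": 0.8},
    {"linear": [0.7, 0, 5.5], "angular": [0, 0, 0], "jaw": 0.8},
    {"linear": [0.7, 0.5, 5.5], "angular": [0, 0, 0], "jaw": 0.8},
    {"linear": [0.7, 1, 4], "angular": [0, 0, 0], "jaw": 0.8},
    {"linear": [0, 0, 0], "angular": [0, 0, 0], "jaw": 0.8}
  ]
}}

```text
t: 15.08
position: [0.4086, -0.2451, 0.1464]
eef_rot: [-1.569, 0.012, 3.088]
contact_force: [0.6, 0.1, 0.2]
gripper_width: 0.0359
```

```bash
python3 -c "
from go import *
delta(D(-.078,0,.03),177)"
```

```text
lin cm now axes [ 0.23 11.64  1.13] pos [ 0.4086 -0.2451  0.1464] rot [-89.89   0.71 176.95] F [0.6 0.1 0.2] w 0.0359 t 15.07 q [ 0.7   0.27 -0.33  1.98  0.11  0.89 -1.31]
rotvec deg [-0.11 -0.06 -0.71] lin in target axes [ 0.09 11.64  1.15]
```

>>> {"name": "drive_tool", "arguments": {
  "increments": [
    {"linear": [0.1, 3, 1.1], "angular": [-0.1, 0, -0.7], "jaw": 0.8},
    {"linear": [0, 4, 0], "angular": [0, 0, 0], "jaw": 0.8},
    {"linear": [0, 4, 0], "angular": [0, 0, 0], "jaw": 0.8},
    {"linear": [0, 0, 0], "angular": [0, 0, 0], "jaw": 0.8}
  ]
}}

```text
t: 15.58
position: [0.4118, -0.2537, 0.039]
eef_rot: [-1.57, 0.008, 3.092]
contact_force: [-0.5, -0.5, 0.4]
gripper_width: 0.0359
```

```bash
python3 -c "
from go import *
delta(D(-.078,0,-.0125),177)
b=camera('side');cv2.imwrite('pics/side8.png',b[:,:,::-1]);crop(b,265,115,110,90,7,'s8.png')"
```

```text
lin cm now axes [0.49 5.14 0.3 ] pos [ 0.4118 -0.2537  0.039 ] rot [-89.96   0.44 177.14] F [-0.5 -0.5  0.4] w 0.0359 t 15.57 q [ 0.67  0.44 -0.29  2.08  0.2   0.64 -1.37]
rotvec deg [-0.04  0.14 -0.44] lin in target axes [0.45 5.15 0.31]
```

View pics/s8.png

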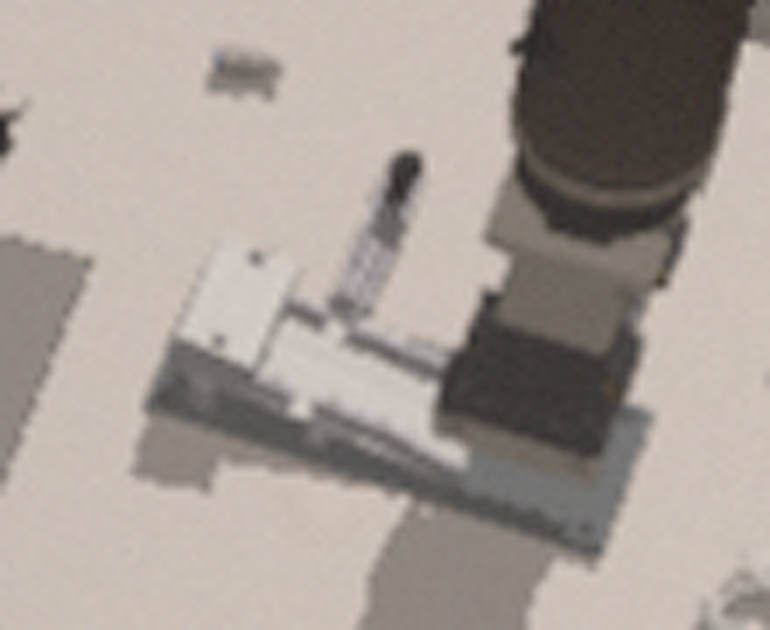

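>>> {"name": "drive_tool", "arguments": {
  "increments": [
    {"linear": [0.4, 2, 0.3], "angular": [0, 0.1, -0.4], "jaw": 0.8},
    {"linear": [0.1, 2, 0], "angular": [0, 0, 0], "jaw": 0.8},
    {"linear": [0, 0.5, 0], "angular": [0, 0, 0], "jaw": 0.8},
    {"linear": [0, 0, 0], "angular": [0, 0, 0], "jaw": 0.8}
  ]
}}

```text
t: 16.12
position: [0.4149, -0.2578, 0.003]
eef_rot: [-1.565, 0.014, 3.093]
contact_force: [0.7, -0.2, -0.7]
gripper_width: 0.0359
```

```bash
python3 -c "
from go import *
delta(D(-.078,0,-.0135),177)"
```

```text
lin cm now axes [ 0.81  1.64 -0.1 ] pos [ 0.4149 -0.2578  0.003 ] rot [-89.64   0.83 177.19] F [ 0.7 -0.2 -0.7] w 0.0359 t 16.12 q [ 0.64  0.5  -0.26  2.1   0.24  0.55 -1.4 ]
rotvec deg [-0.36  0.19 -0.83] lin in target axes [ 0.79  1.65 -0.09]
```

>>> {"name": "drive_tool", "arguments": {
  "increments": [
    {"linear": [0.8, 0.6, -0.1], "angular": [-0.4, 0.2, -0.8], "jaw": 0.8},
    {"linear": [0.1, 0.6, 0], "angular": [0, 0, -0.3], "jaw": 0.8},
    {"linear": [0, 0.1, 0], "angular": [0, 0, 0], "jaw": 0.8}
  ]
}}

```text
t: 16.5
position: [0.4067, -0.2569, -0.0088]
eef_rot: [-1.571, -0.003, 3.089]
contact_force: [0.3, 0.2, -1.0]
gripper_width: 0.0357
```

```bash
python3 -c "
from go import *
delta(D(-.078,0,-.0135),177)"
```

```text
lin cm now axes [-0.04  0.47 -0.04] pos [ 0.4067 -0.2569 -0.0088] rot [-89.99  -0.19 176.97] F [ 0.3  0.2 -1. ] w 0.0357 t 16.5 q [ 0.64  0.52 -0.25  2.11  0.24  0.54 -1.41]
rotvec deg [-0.01 -0.03  0.19] lin in target axes [-0.03  0.47 -0.04]
```

>>> {"name": "drive_tool", "arguments": {
  "increments": [
    {"linear": [0, 0.3, 0], "angular": [0, 0, 0.2], "jaw": 0.8},
    {"linear": [0, 0.2, 0], "angular": [0, 0, 0], "jaw": 0.8}
  ]
}}

```text
t: 16.75
position: [0.4068, -0.2569, -0.0141]
eef_rot: [-1.571, 0.001, 3.089]
contact_force: [0.7, -0.0, -0.2]
gripper_width: 0.0357
```

>>> {"name": "drive_tool", "arguments": {
  "increments": [
    {"linear": [0, 0, 0], "angular": [0, 0, 0], "jaw": 0.5},
    {"linear": [0, 0, 0], "angular": [0, 0, 0], "jaw": 0.4},
    {"linear": [0, 0, 0], "angular": [0, 0, 0], "jaw": 0.4},
    {"linear": [0, 0, 0], "angular": [0, 0, 0], "jaw": 0.4},
    {"linear": [0, -2, 0], "angular": [0, 0, 0], "jaw": 0.4},
    {"linear": [0, -3, 0], "angular": [0, 0, 0], "jaw": 0.4},
    {"linear": [1, -2, 0], "angular": [0, 0, 0], "jaw": 1},
    {"linear": [3, 0, 0], "angular": [0, 0, 0], "jaw": 1},
    {"linear": [3, 0, 0], "angular": [0, 0, 0], "jaw": 1}
  ]
}}

```text
t: 17.88
position: [0.3378, -0.253, 0.0583]
eef_rot: [-1.57, 0.003, 3.091]
contact_force: [-0.2, 0.3, 0.3]
gripper_width: 0.0303
```

```bash
python3 -c "
from go import *
delta(D(-.16,0,.03),177)
b=camera('side');cv2.imwrite('pics/side9.png',b[:,:,::-1]);crop(b,265,115,110,90,7,'s9.png')
b=camera('top');cv2.imwrite('pics/top9.png',b[:,:,::-1]);crop(b,320,185,80,90,6,'t9.png')"
```

```text
lin cm now axes [ 1.27  2.83 -0.02] pos [ 0.3378 -0.253   0.0583] rot [-8.9970e+01  1.6000e-01  1.7711e+02] F [-0.2  0.3  0.3] w 0.0303 t 17.88 q [ 0.77  0.33 -0.31  2.19  0.17  0.64 -1.28]
rotvec deg [-0.03  0.11 -0.16] lin in target axes [ 1.26  2.83 -0.02]
```

View pics/s9.png

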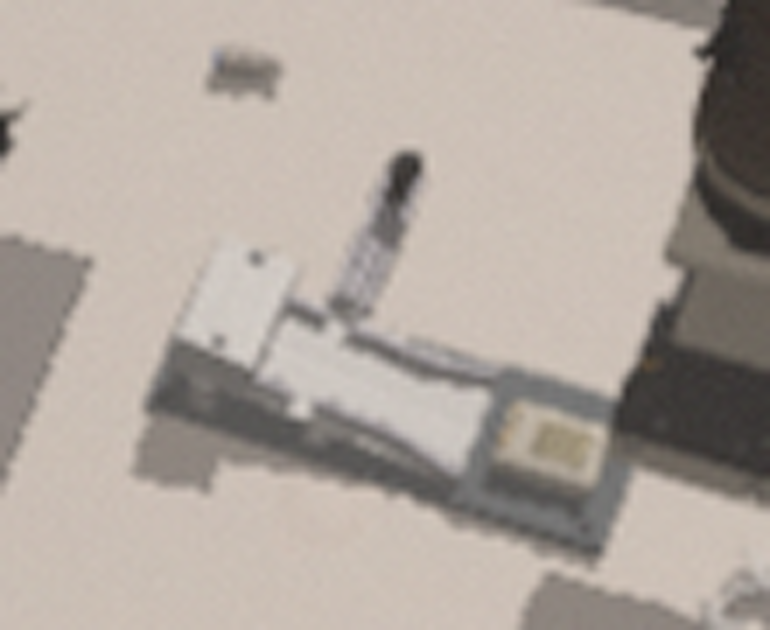

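View pics/t9.png

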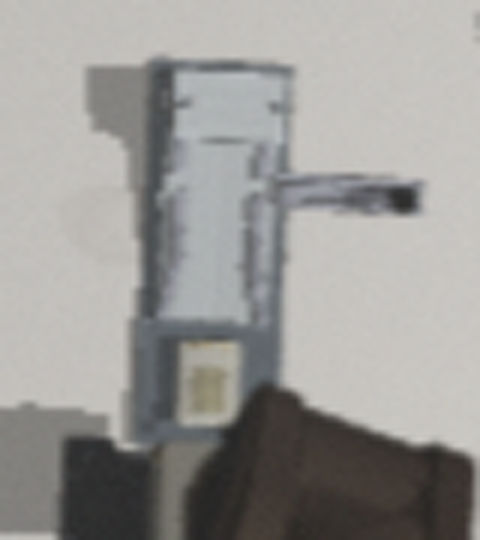

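>>> {"name": "drive_tool", "arguments": {
  "increments": [
    {"linear": [0.2, 3, 0], "angular": [0, 0.1, 0], "jaw": 1},
    {"linear": [0.2, 3, 0], "angular": [0, 0, 0], "jaw": 1},
    {"linear": [0.2, 0.5, 0], "angular": [0, 0, 0], "jaw": 1},
    {"linear": [0, 0, 0], "angular": [0, 0, 0], "jaw": 1}
  ]
}}

```text
t: 18.48
position: [0.3316, -0.2538, -0.0071]
eef_rot: [-1.569, 0.004, 3.087]
contact_force: [-0.6, 1.0, 0.7]
gripper_width: 0.0005
```

```bash
python3 -c "
from go import *
delta(D(-.145,0,-.019),177)"
```

```text
lin cm now axes [-0.85  1.2  -0.13] pos [ 0.3316 -0.2538 -0.0071] rot [-89.88   0.2  176.85] F [-0.6  1.   0.7] w 0.0005 t 18.48 q [ 0.72  0.45 -0.25  2.26  0.25  0.45 -1.36]
rotvec deg [-0.12 -0.15 -0.2 ] lin in target axes [-0.86  1.19 -0.12]
```

Now a gentle touch on the table with the shut tips, to know their height.

>>> {"name": "drive_tool", "arguments": {
  "increments": [
    {"linear": [0, 1, -0.1], "angular": [0, 0, 0], "jaw": 1},
    {"linear": [0, 0.2, 0], "angular": [0, 0, 0], "jaw": 1}
  ]
}}

```text
t: 18.73
position: [0.3331, -0.2535, -0.0184]
eef_rot: [-1.567, 0.006, 3.087]
contact_force: [0.1, 0.4, 0.3]
gripper_width: 0.0002
```

>>> {"name": "drive_tool", "arguments": {
  "increments": [
    {"linear": [0, 0.2, 0], "angular": [0, 0, 0], "jaw": 1}
  ]
}}

```text
t: 18.85
position: [0.3334, -0.2536, -0.0202]
eef_rot: [-1.567, 0.007, 3.087]
contact_force: [0.5, -0.8, 0.8]
gripper_width: 0.0008
```

>>> {"name": "drive_tool", "arguments": {
  "increments": [
    {"linear": [0, 0.2, 0], "angular": [0, 0, 0], "jaw": 1}
  ]
}}

```text
t: 18.98
position: [0.3336, -0.2537, -0.0222]
eef_rot: [-1.567, 0.007, 3.087]
contact_force: [-0.8, -0.1, 0.7]
gripper_width: 0.0003
```

>>> {"name": "drive_tool", "arguments": {
  "increments": [
    {"linear": [0, -1.3, -0.1], "angular": [-0.2, 0, -0.4], "jaw": 1},
    {"linear": [-1, 0, 0], "angular": [0, -0.1, 0], "jaw": 1},
    {"linear": [0, 0, 0], "angular": [0, 0, 0], "jaw": 1}
  ]
}}

```text
t: 19.35
position: [0.3445, -0.2533, -0.0092]
eef_rot: [-1.57, 0.0, 3.088]
contact_force: [-0.1, -0.8, -0.3]
gripper_width: 0.0007
```

```bash
python3 -c "
from go import *
delta(D(-.11,0,-.0085),177)"
```

```text
lin cm now axes [-3.07 -0.07 -0.01] pos [ 0.3445 -0.2533 -0.0092] rot [-8.9960e+01  2.0000e-02  1.7695e+02] F [-0.1 -0.8 -0.3] w 0.0007 t 19.35 q [ 0.71  0.46 -0.25  2.24  0.25  0.46 -1.37]
rotvec deg [-0.04 -0.05 -0.02] lin in target axes [-3.07 -0.07 -0.01]
```

>>> {"name": "drive_tool", "arguments": {
  "increments": [
    {"linear": [-1, -0.05, 0], "angular": [0, 0, 0], "jaw": 1},
    {"linear": [-1, 0, 0], "angular": [0, 0, 0], "jaw": 1},
    {"linear": [-0.8, 0, 0], "angular": [0, 0, 0], "jaw": 1},
    {"linear": [-0.8, 0, 0], "angular": [0, 0, 0], "jaw": 1},
    {"linear": [-0.8, 0, 0], "angular": [0, 0, 0], "jaw": 1},
    {"linear": [-0.8, 0, 0], "angular": [0, 0, 0], "jaw": 1}
  ]
}}

```text
t: 20.1
position: [0.3991, -0.2559, -0.0097]
eef_rot: [-1.571, -0.002, 3.088]
contact_force: [-0.6, 0.1, 1.5]
gripper_width: 0.0005
```

```bash
python3 -c "
from go import *
delta(D(-.05,0,-.0085),177)
b=camera('side');crop(b,265,115,110,90,7,'s10.png')"
```

```text
lin cm now axes [-3.61 -0.13  0.02] pos [ 0.3991 -0.2559 -0.0097] rot [-9.0000e+01 -9.0000e-02  1.7695e+02] F [-0.6  0.1  1.5] w 0.0005 t 20.1 q [ 0.65  0.51 -0.25  2.13  0.24  0.53 -1.41]
rotvec deg [ 0.   -0.05  0.09] lin in target axes [-3.61 -0.12  0.02]
```

View pics/s10.png

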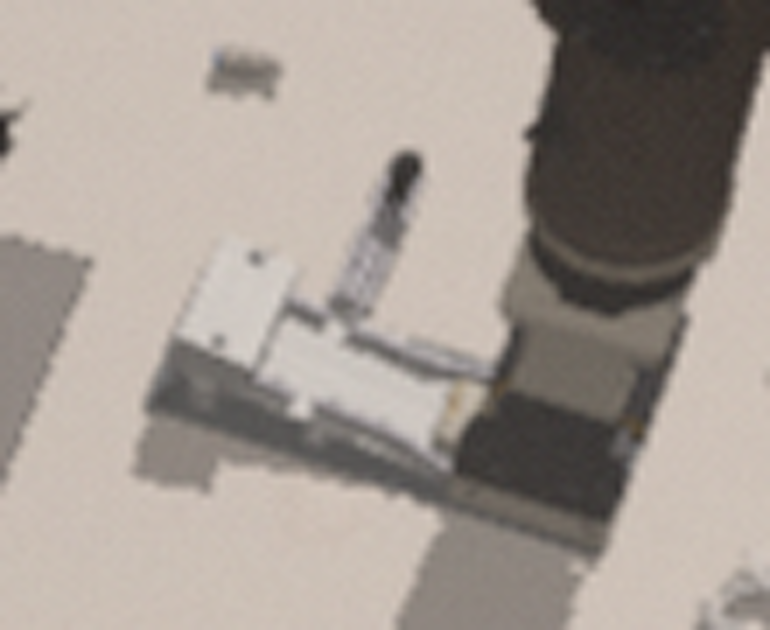

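>>> {"name": "drive_tool", "arguments": {
  "increments": [
    {"linear": [-0.8, -0.1, 0], "angular": [0, 0, 0], "jaw": 1},
    {"linear": [-0.8, -0.05, 0], "angular": [0, 0, 0], "jaw": 1},
    {"linear": [-0.8, 0, 0], "angular": [0, 0, 0], "jaw": 1},
    {"linear": [-0.8, 0, 0], "angular": [0, 0, 0], "jaw": 1}
  ]
}}

```text
t: 20.65
position: [0.4344, -0.2578, -0.0079]
eef_rot: [-1.571, -0.0, 3.089]
contact_force: [0.5, -0.7, 0.2]
gripper_width: -0.0
```

```bash
python3 -c "
from go import *
delta(D(-.05,0,-.0085),177)"
```

```text
lin cm now axes [-0.07  0.06  0.01] pos [ 0.4344 -0.2578 -0.0079] rot [-89.99  -0.   176.96] F [ 0.5 -0.7  0.2] w -0.0 t 20.65 q [ 0.62  0.54 -0.25  2.05  0.24  0.57 -1.42]
rotvec deg [-0.01 -0.04  0.  ] lin in target axes [-0.07  0.06  0.01]
```

>>> {"name": "drive_tool", "arguments": {
  "increments": [
    {"linear": [-0.8, -0.15, 0], "angular": [0, 0, 0], "jaw": 1},
    {"linear": [-0.8, -0.13, 0], "angular": [0, 0, 0], "jaw": 1},
    {"linear": [-0.8, -0.13, 0], "angular": [0, 0, 0], "jaw": 1},
    {"linear": [-0.8, -0.13, 0], "angular": [0, 0, 0], "jaw": 1},
    {"linear": [-0.8, -0.13, 0], "angular": [0, 0, 0], "jaw": 1},
    {"linear": [-0.8, -0.13, 0], "angular": [0, 0, 0], "jaw": 1}
  ]
}}

```text
t: 21.4
position: [0.4856, -0.2605, 0.0005]
eef_rot: [-1.571, -0.0, 3.088]
contact_force: [0.4, -0.1, -0.2]
gripper_width: 0.0005
```

```bash
python3 -c "
from go import *
delta(D(.0,0,-.0005),177)
b=camera('side');crop(b,265,115,110,90,7,'s11.png')"
```

```text
lin cm now axes [0.06 0.1  0.01] pos [ 0.4856 -0.2605  0.0005] rot [-9.0000e+01 -2.0000e-02  1.7696e+02] F [ 0.4 -0.1 -0.2] w 0.0005 t 21.4 q [ 0.58  0.58 -0.25  1.94  0.22  0.65 -1.44]
rotvec deg [-0.   -0.04  0.02] lin in target axes [0.06 0.1  0.01]
```

View pics/s11.png

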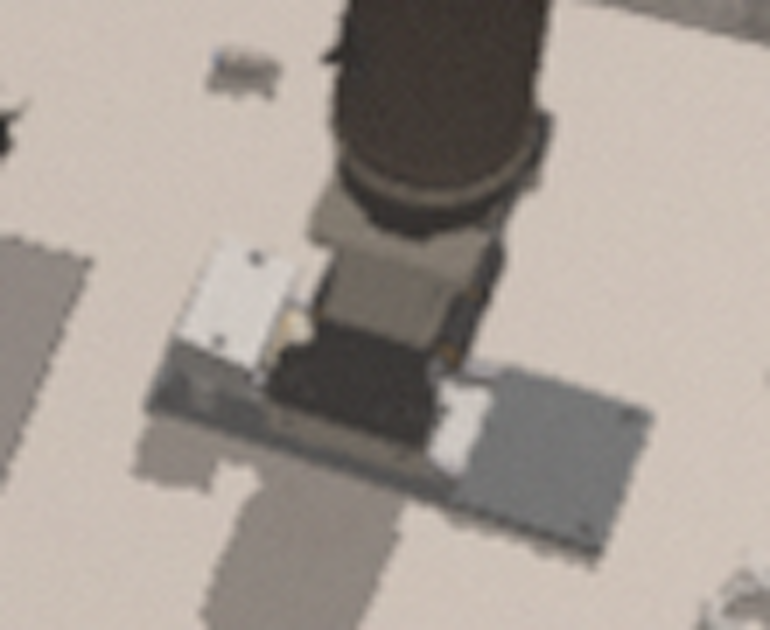

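>>> {"name": "drive_tool", "arguments": {
  "increments": [
    {"linear": [-0.8, -0.05, 0], "angular": [0, 0, 0], "jaw": 1},
    {"linear": [-0.8, -0.1, 0], "angular": [0, 0, 0], "jaw": 1},
    {"linear": [-0.8, -0.12, 0], "angular": [0, 0, 0], "jaw": 1},
    {"linear": [-0.6, -0.1, 0], "angular": [0, 0, 0], "jaw": 1}
  ]
}}

```text
t: 21.95
position: [0.5173, -0.2621, 0.0044]
eef_rot: [-1.571, -0.002, 3.089]
contact_force: [-14.3, 0.6, 3.2]
gripper_width: 0.0009
```

```bash
python3 -c "
from go import *
delta(D(.0365,0,.005),177)"
```

```text
lin cm now axes [-0.42 -0.06  0.02] pos [ 0.5173 -0.2621  0.0044] rot [-9.0010e+01 -1.0000e-01  1.7696e+02] F [-14.3   0.6   3.2] w 0.0009 t 21.95 q [ 0.55  0.61 -0.25  1.86  0.22  0.7  -1.45]
rotvec deg [ 0.01 -0.04  0.1 ] lin in target axes [-0.42 -0.06  0.02]
```

>>> {"name": "drive_tool", "arguments": {
  "increments": [
    {"linear": [0, 0, 0], "angular": [0, 0, 0], "jaw": 1},
    {"linear": [-0.1, 0, 0], "angular": [0, 0, 0], "jaw": 1},
    {"linear": [0, 0, 0], "angular": [0, 0, 0], "jaw": 1}
  ]
}}

```text
t: 22.32
position: [0.5167, -0.262, 0.0041]
eef_rot: [-1.571, -0.005, 3.088]
contact_force: [-2.3, 0.2, 2.3]
gripper_width: 0.0005
```

```bash
python3 -c "
from go import *
delta(D(.0365,0,.005),177)
b=camera('side');crop(b,275,135,70,60,10,'s12.png')"
```

```text
lin cm now axes [-0.48 -0.09  0.02] pos [ 0.5167 -0.262   0.0041] rot [-90.02  -0.31 176.94] F [-2.3  0.2  2.3] w 0.0005 t 22.32 q [ 0.55  0.61 -0.25  1.86  0.22  0.71 -1.45]
rotvec deg [ 0.02 -0.06  0.31] lin in target axes [-0.48 -0.09  0.02]
```

View pics/s12.png

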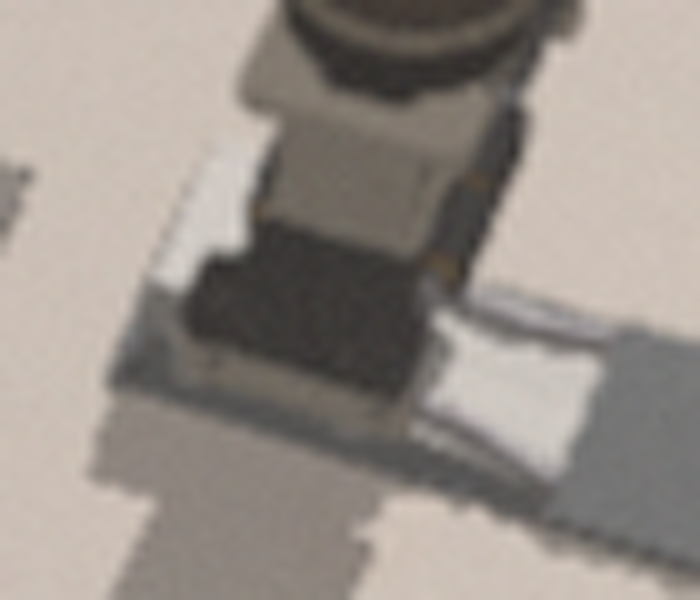

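>>> {"name": "drive_tool", "arguments": {
  "increments": [
    {"linear": [1, 0, 0], "angular": [0, 0, 0], "jaw": 1},
    {"linear": [2, -2, 0], "angular": [0, 0, 0], "jaw": 1},
    {"linear": [4, -3, 0], "angular": [0, 0, 0], "jaw": 1},
    {"linear": [4, 0, 0], "angular": [0, 0, 0], "jaw": 1}
  ]
}}

```text
t: 22.88
position: [0.4086, -0.2559, 0.0557]
eef_rot: [-1.571, 0.002, 3.091]
contact_force: [0.3, -0.3, -0.4]
gripper_width: 0.0004
```

```bash
python3 -c "
from go import *
delta(D(.0365,0,.005),177)
b=camera('side');cv2.imwrite('pics/side13.png',b[:,:,::-1]);crop(b,275,135,70,60,10,'s13.png')
b=camera('top');cv2.imwrite('pics/top13.png',b[:,:,::-1]);crop(b,330,185,70,60,10,'t13.png')"
```

```text
lin cm now axes [-11.29   5.09   0.09] pos [ 0.4086 -0.2559  0.0557] rot [-8.999e+01  1.200e-01  1.771e+02] F [ 0.3 -0.3 -0.4] w 0.0004 t 22.88 q [ 0.68  0.41 -0.29  2.06  0.18  0.69 -1.35]
rotvec deg [-0.01  0.1  -0.12] lin in target axes [-11.3    5.07   0.07]
```

View pics/s13.png

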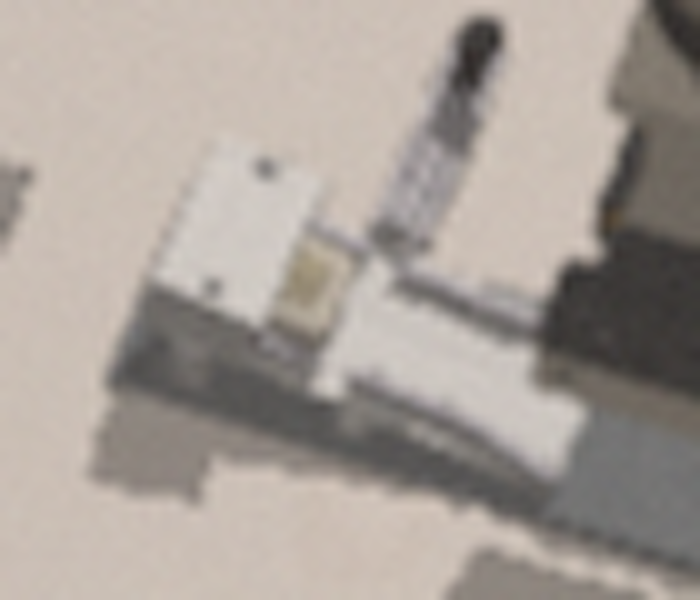

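View pics/t13.png

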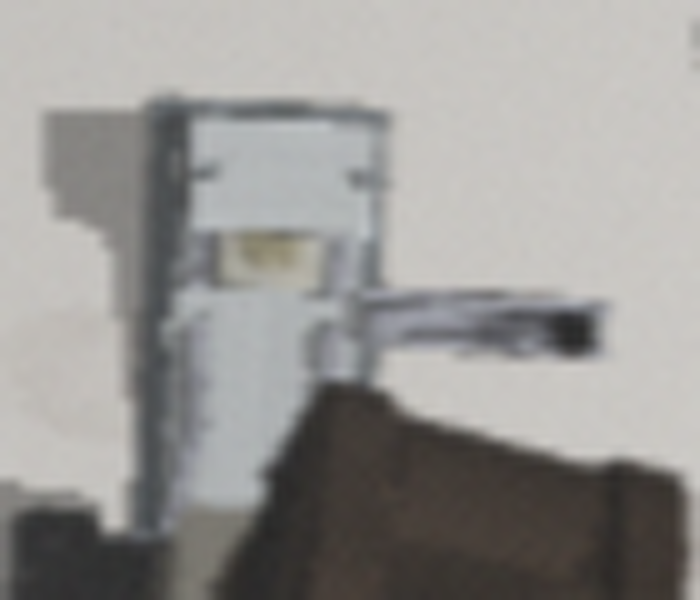

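```bash
python3 -c "
from go import *
t=cv2.imread('pics/top13.png').astype(float)
print('R',t[205:220,354:362,2].mean(1).round(0)); print('B',t[205:220,354:362,0].mean(1).round(0)); print('R-B',(t[205:220,354:362,2]-t[205:220,354:362,0]).mean(1).round(1))
for x in (.045,.047): 
  f=.008+.158*(x+.04)
  print('tail top',x,proj('top',D(x-.002,0,f+.0129)))
print('bridge top edge',proj('top',D(.0634,0,.046)),proj('top',D(.064,0,.042)))
print('ramp rail far...',proj('top',D(-.04,0,.008)),proj('top',D(.115,0,.05)))
s=read_state()
"
```

```text
R [178. 180. 174. 135. 151. 153. 162. 172. 171. 168. 174. 174. 170. 165.
 164.]
B [183. 185. 177. 125. 130. 132. 144. 160. 163. 170. 179. 180. 175. 170.
 168.]
R-B [-5.1 -4.6 -3.6 10.  21.2 21.  17.9 11.6  7.4 -2.8 -4.9 -5.1 -4.8 -4.8
 -4.2]
tail top 0.045 [356.18891583 213.65380292]
tail top 0.047 [356.22252085 213.0751743 ]
bridge top edge [356.8528674  207.48530634] [356.70720003 207.4389853 ]
ramp rail far... [354.32473325 237.78504569] [357.57174632 192.60638475]
```

>>> {"name": "drive_tool", "arguments": {
  "increments": [
    {"linear": [0, 0, 5], "angular": [0, 0, 0], "jaw": 1},
    {"linear": [0, 0, 5], "angular": [0, 0, 0], "jaw": 1},
    {"linear": [-3, 0, 4], "angular": [0, 0, 0], "jaw": 1},
    {"linear": [-4, 0, 1], "angular": [0, 0, 0], "jaw": 1},
    {"linear": [-3, 0, 0], "angular": [0, 0, 0], "jaw": 1},
    {"linear": [0, 0, 0], "angular": [0, 0, 0], "jaw": 1}
  ]
}}

```text
t: 23.72
position: [0.5007, -0.4169, 0.0542]
eef_rot: [-1.568, 0.003, 3.088]
contact_force: [0.1, 0.2, 0.8]
gripper_width: 0.0001
```

```bash
python3 -c "
from go import *
delta(D(.033,-.148,.0145),177)
b=camera('side');cv2.imwrite('pics/side14.png',b[:,:,::-1]);crop(b,265,95,90,75,8,'s14.png')"
```

```text
lin cm now axes [-0.9   3.97 -0.74] pos [ 0.5007 -0.4169  0.0542] rot [-8.9860e+01  1.7000e-01  1.7695e+02] F [0.1 0.2 0.8] w 0.0001 t 23.73 q [ 0.77  0.63 -0.25  1.64  0.19  0.89 -1.17]
rotvec deg [-0.14 -0.05 -0.17] lin in target axes [-0.91  3.97 -0.73]
```

View pics/s14.png

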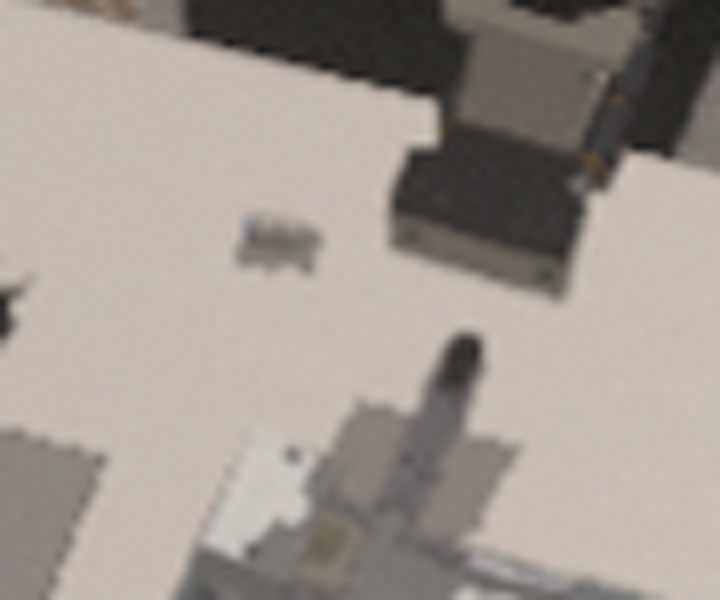

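>>> {"name": "drive_tool", "arguments": {
  "increments": [
    {"linear": [-0.8, 2, 0], "angular": [-0.1, 0, -0.2], "jaw": 1},
    {"linear": [0.1, 1.9, 0], "angular": [0, 0, 0], "jaw": 1},
    {"linear": [0, 0, 0], "angular": [0, 0, 0], "jaw": 1}
  ]
}}

```text
t: 24.15
position: [0.5034, -0.4175, 0.0114]
eef_rot: [-1.571, -0.005, 3.086]
contact_force: [-0.4, -0.2, 0.3]
gripper_width: 0.0001
```

```bash
python3 -c "
from go import *
delta(D(.034,-.13,.0145),177)"
```

```text
lin cm now axes [-0.73 -0.31 -2.57] pos [ 0.5034 -0.4175  0.0114] rot [-89.99  -0.28 176.83] F [-0.4 -0.2  0.3] w 0.0001 t 24.15 q [ 0.76  0.69 -0.23  1.66  0.2   0.82 -1.19]
rotvec deg [-0.01 -0.17  0.28] lin in target axes [-0.74 -0.31 -2.57]
```

>>> {"name": "drive_tool", "arguments": {
  "increments": [
    {"linear": [-0.7, -0.3, -0.8], "angular": [0, -0.2, 0.3], "jaw": 1},
    {"linear": [-0.1, 0, -1], "angular": [0, 0, 0], "jaw": 1},
    {"linear": [0, 0, -0.8], "angular": [0, 0, 0], "jaw": 1},
    {"linear": [0, 0, -0.8], "angular": [0, 0, 0], "jaw": 1}
  ]
}}

```text
t: 24.65
position: [0.5139, -0.3824, 0.0156]
eef_rot: [-1.57, 0.002, 3.089]
contact_force: [-0.2, -1.1, -0.6]
gripper_width: 0.0003
```

```bash
python3 -c "
from go import *
delta(D(.034,-.068,.0145),177)
b=camera('side');cv2.imwrite('pics/side15.png',b[:,:,::-1]);crop(b,265,105,90,75,8,'s15.png')"
```

```text
lin cm now axes [ 0.12  0.1  -5.21] pos [ 0.5139 -0.3824  0.0156] rot [-8.9930e+01  1.1000e-01  1.7701e+02] F [-0.2 -1.1 -0.6] w 0.0003 t 24.65 q [ 0.71  0.66 -0.24  1.7   0.2   0.8  -1.24]
rotvec deg [-0.07  0.01 -0.11] lin in target axes [ 0.12  0.11 -5.21]
```

View pics/s15.png

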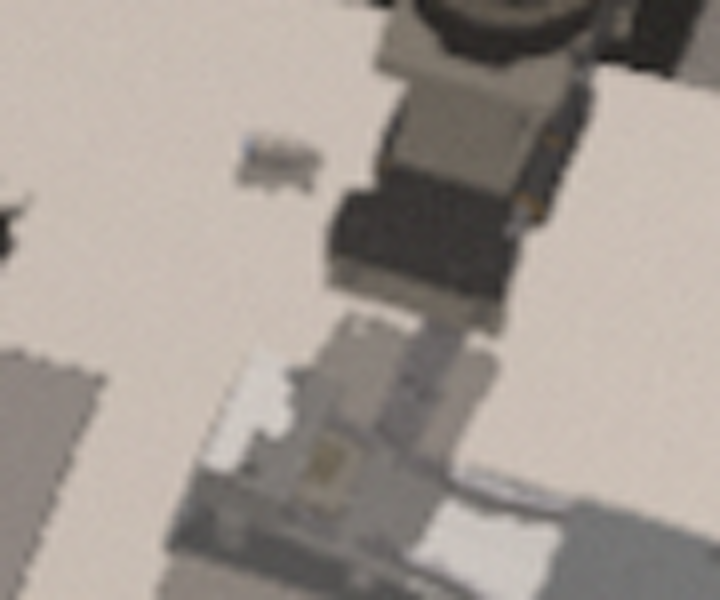

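Fy −1.1 N: the bolt is being pushed. Continue in steps.

>>> {"name": "drive_tool", "arguments": {
  "increments": [
    {"linear": [0, 0.1, -0.9], "angular": [0, 0, 0], "jaw": 1},
    {"linear": [0, 0, -0.9], "angular": [0, 0, 0], "jaw": 1},
    {"linear": [0, 0, -0.9], "angular": [0, 0, 0], "jaw": 1},
    {"linear": [0, 0, -0.8], "angular": [0, 0, 0], "jaw": 1}
  ]
}}

```text
t: 25.2
position: [0.5162, -0.3446, 0.0151]
eef_rot: [-1.569, 0.003, 3.09]
contact_force: [1.2, -1.8, 0.1]
gripper_width: 0.0001
```

```bash
python3 -c "
from go import *
delta(D(.034,-.068,.0145),177)"
```

```text
lin cm now axes [ 0.16  0.06 -1.43] pos [ 0.5162 -0.3446  0.0151] rot [-8.9920e+01  1.6000e-01  1.7703e+02] F [ 1.2 -1.8  0.1] w 0.0001 t 25.2 q [ 0.66  0.64 -0.24  1.75  0.2   0.77 -1.3 ]
rotvec deg [-0.08  0.03 -0.16] lin in target axes [ 0.16  0.06 -1.43]
```

>>> {"name": "drive_tool", "arguments": {
  "increments": [
    {"linear": [0.1, 0, -0.7], "angular": [0, 0, 0], "jaw": 1},
    {"linear": [0.1, 0, -0.5], "angular": [0, 0, 0], "jaw": 1}
  ]
}}

```text
t: 25.45
position: [0.5156, -0.3313, 0.0152]
eef_rot: [-1.569, 0.004, 3.09]
contact_force: [0.6, -1.0, -0.2]
gripper_width: 0.0008
```

>>> {"name": "drive_tool", "arguments": {
  "increments": [
    {"linear": [0, 0, -0.3], "angular": [0, 0, 0], "jaw": 1}
  ]
}}

```text
t: 25.58
position: [0.5156, -0.33, 0.0154]
eef_rot: [-1.567, 0.005, 3.09]
contact_force: [0.1, -10.4, -1.5]
gripper_width: 0.0003
```

>>> {"name": "drive_tool", "arguments": {
  "increments": [
    {"linear": [0, 0, -0.3], "angular": [0, 0, 0], "jaw": 1}
  ]
}}

```text
t: 25.7
position: [0.5156, -0.3301, 0.0156]
eef_rot: [-1.563, 0.006, 3.088]
contact_force: [0.9, -11.2, -4.0]
gripper_width: 0.0004
```

>>> {"name": "drive_tool", "arguments": {
  "increments": [
    {"linear": [0, 0, 1], "angular": [0, 0, 0], "jaw": 1},
    {"linear": [0, 0, 3], "angular": [0, 0, 0], "jaw": 1},
    {"linear": [0, -4, 3], "angular": [0, 0, 0], "jaw": 1},
    {"linear": [0, -5, 4], "angular": [0, 0, 0], "jaw": 1},
    {"linear": [2, -4, 5], "angular": [0, 0, 0], "jaw": 1},
    {"linear": [3, 0, 5], "angular": [0, 0, 0], "jaw": 1},
    {"linear": [0, 0, 0], "angular": [0, 0, 0], "jaw": 1}
  ]
}}

```text
t: 26.58
position: [0.4511, -0.5385, 0.1462]
eef_rot: [-1.569, 0.0, 3.09]
contact_force: [1.1, 0.6, -0.6]
gripper_width: 0.0003
```

```bash
python3 -c "
from go import *
b=camera('side');cv2.imwrite('pics/side16.png',b[:,:,::-1]);crop(b,275,125,70,60,10,'s16.png')
b=camera('top');cv2.imwrite('pics/top16.png',b[:,:,::-1]);crop(b,330,185,70,60,10,'t16.png')
t=b.astype(float); print('R-B',(t[205:220,354:362,0]-t[205:220,354:362,2]).mean(1).round(1))
print('knob head pred', proj('top',D(.033,-.041,.056)),proj('side',D(.033,-.041,.056)))"
```

```text
R-B [-4.8 -4.  -3.8  9.8 20.6 20.4 15.9  8.1  5.6 -2.9 -6.4 -6.4 -4.2 -3.5
 -2.9]
knob head pred [368.86131975 216.55800659] [315.90320098 151.96593236]
```

View pics/s16.png

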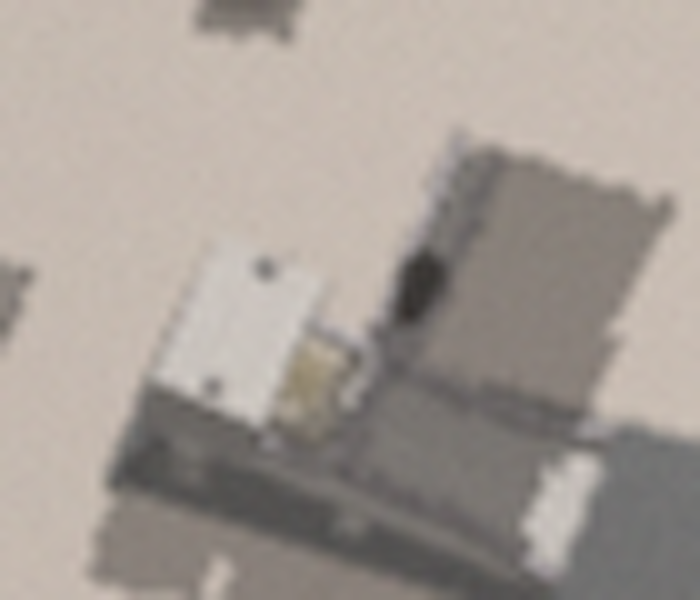

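View pics/t16.png

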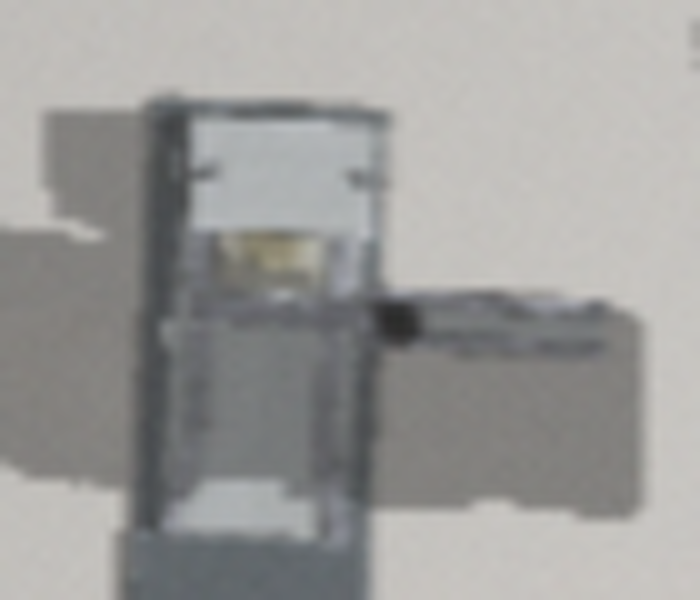

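View pics/top16.png

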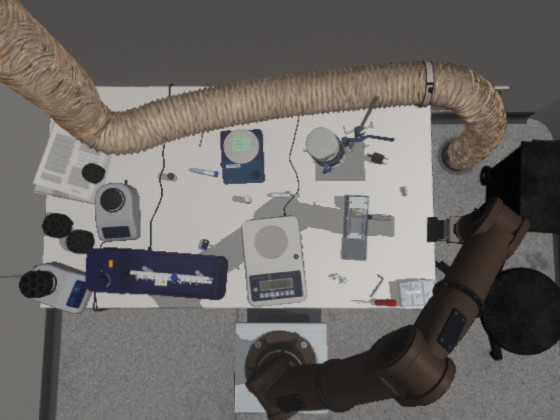

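```bash
python3 -c "
from rig import *
print(finish_job())"
```

```text
the job is handed in; nothing more can be done
None
```

The module is loaded in the dock with its contact end at the stop. The bolt is shut behind it and the arm is clear. I handed the job in at about 27 s; it reports no verdict.

**What I did:** I set the module down on the shelf, let go, and checked that it lay flat with its contact end facing the ramp. I then pushed it up the ramp with the shut fingers until I met a hard stop at about 14 N. Last, I pushed the bolt knob across until it met a hard end at about 10 N.

**Last checks:**
- **Module:** in the top view, its tail sticks out of the bridge by the amount expected when home, within about 1 mm. It looked the same after the bolt was shut.
- **Bolt:** the knob sits within 0.6 px (about 2 mm) of the predicted shut position, and I measured about 61 mm of travel. The tool also stopped where I had predicted for fully shut.
- **Bystanders:** I saw no sign that any had moved, but I only compared them by eye.

**What went wrong or disagreed:**
- **Tool height:** the real fingertips are about 24.5 mm behind the reported TCP. My first two grasps therefore closed on air above the module. I found this with a tilted camera view and by touching the table, then corrected for it.
- **Table touch:** that touch peaked at 42 N upward through the fingertips. The 40 N limit is stated for the arm and gripper body, so I don't know whether it counts.
- **Push:** the stop came about 4 mm earlier than my tool-position estimate. I relied on the camera check of the tail instead.

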